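Swap the battery of the cordless bottle crimper

ROBOT

A 7-joint arm with a two-finger parallel gripper is mounted at the origin on the work surface. World frame = base frame: x ahead of the robot, y to its left, z up, the work surface at z = 0. Lengths are in m, angles in rad, forces in N, time in s.
With the tool pointing down it reaches from about 0.35 to 0.9 m from the base axis. Payload 8.1 kg.
Tool frame: the origin (TCP) lies midway between the tips of the shut fingers; the grasp point (between the pads) lies arm.hold_point_z behind it (arm.hold_point_z is the distance from the TCP to the grasp point, in m); z points along the fingers, x is the direction in which the jaws open and shut, and the axes are right-handed (so a half turn about z gives the same grasp; the last joint's range is limited). The gripper opens to 92 mm and grips with 3 to 60 N. Pads are 19 mm wide; open, the fingers measure 130 mm over their backs; the gripper's body (75 mm by 190 mm) begins 47 mm behind the grasp point.
Start: joints at [1.095, 0.434, 0.025, 1.573, -0.012, 1.134, -0.075], TCP at [0.228, -0.582, 0.227] pointing down, gripper open.
Joint ranges: [-2.62, 2.62], [-0.44, 2.09], [-1.27, 1.32], [0.08, 2.57], [-1.32, 4.46], [0.12, 2], [-2.74, 2.74]. Speed limits (rad/s): [2.22, 2.22, 3.01, 3.01, 3.14, 3.14, 3.14].

INTERFACE

Orientations are given as a rotation vector (axis times angle).
In Python, from cell import arm gives the robot as it stands.
- The arm moves only by the shell command python3 -m pendant 'ROWS' [FORCE]. ROWS is JSON, a list of rows, each an object with "dp": the shift along the tool's x, y, z in m, a list of three; "rotation": the turn, a rotation vector about the tool's x, y, z in rad, a list of three; "fingers": the closure, from -1 (fully open) to 1 (shut). In form: [{"dp": [x, y, z], "rotation": [rx, ry, rz], "fingers": fingers}, ...]. A call has 1 to 20 rows; each row is the pose to reach, as a shift and turn from the pose measured when the call began, along the tool's axes at that moment; what a row does not reach only later rows make up. A row lasts 1/8 s, in which the tool goes at most 62.5 mm and 10.7 degrees, less where a joint would pass 70% of its speed; a pose out of reach is approached as far as the arm can. A call with a gripper value outside its range is refused whole. The fingers move at their own pace and stop on an object; FORCE is the grip in N (left out, the last holds). Time passes only in rows, so rows that repeat a pose let the fingers close. It gives the time, the measured TCP pose, the force and the opening at its end, in the units of the state.
- arm.observe(): the state, without advancing time (a new reading comes with each control period).
- arm.get_image(name): name is "scene" or "top"; returns the picture (384x512x3 uint8, blue, green, red); there is no depth.
- arm.camera_params(name): a dict with "camera_matrix" (3x3 intrinsics, pixels), "k1" (the pictures are not rectified: a ray, as slopes to the right and down, at radius r is drawn at 1 + k1 r^2 times it, then the intrinsics apply), "rvec" (rotation vector, rad) and "tvec" (3), from world to camera coordinates, as OpenCV has them. Camera axes: x right, y down, z forward; pixel columns grow to the right and rows downward; lengths in m; the calibration is good to about 2 mm. A picture is of the moment at which its call begins. camera_params takes no time and is no camera call.
- arm.sign_off(): hands the job in, once; it reports no verdict.
The state is a dict: "clock": time; "joints": joint angles; "dq": joint speeds; "joint_efforts": joint torques, N m; "position": TCP position; "ee_rot": TCP orientation; "force": force on the tool from outside, world axes, zero at the start; "ft_torque": the same for the moment, N m; "width": opening from 0.0 (shut) to 1.0 (fully open).
Only numpy, scipy, OpenCV 4.12 (cv2) and the standard library are available. Lean on these libraries where they do the work, as an engineer would, in place of code of your own. Each camera call takes 0.05 s, during which the arm holds its last target.

TASK

The cordless crimper's battery is flat: squeeze the two side buttons of the battery, draw it out of the leaning crimper along its own slope, and stand it fully home in the empty charger. Then take the charged battery out of the other charger and push it fully home into the crimper so that both its buttons spring back out. Pinch the batteries only as hard as needed (under 60 N a side), and do not shove or knock over the glassware and small things on the bench.

Things in the scene. Friction and masses are not known exactly. Their poses are not given: they have to be found in the camera images.
- flat_centre (a point): The FLAT battery, in the crimper at the start: black pack, head 56 x 44 mm and 42 mm tall, below its shoulder a plug-in stem 38 x 30 mm, 36 mm long, tapered to 32 x 24. This point is the middle of the head between its two side buttons, 24 mm above the shoulder; z from stem to head along the pack, y from button to button. A half turn about z makes no difference.
- flat: The flat battery again; origin at the middle of its shoulder (underside of the head), same axes. Mass about 0.22 kg.
- flat_l (a joint): Flat battery, +y side button: ribbed rubber, 28 mm wide, 20 mm tall. Value: how far it is squeezed in, 0 (out) to 0.005 m. Out, the two buttons measure 58 mm over their faces, fully squeezed 48 mm; each spring takes 2.5 N at first, 5 N at the end. Squeezing draws in the catch on the same side of the stem; let go, it springs back out.
- flat_r (a joint): The same for its -y side button.
- charged_centre (a point): The CHARGED battery, standing in a charger at the start: same make, same point and axes as the flat one.
- charged: The charged battery again; origin at the middle of its shoulder, same axes.
- charged_l (a joint): Charged battery, +y side button: as those of the flat one.
- charged_r (a joint): The same for its -y side button.
- socket (a point): Middle of the mouth of the battery socket at the crimper's upper end, 250 mm above the table; z points out of the socket, up along the slope, y across it, level (the line of the buttons). Mouth 44 mm (x) by 33.4 mm (y). A pack is home with its shoulder on the mouth: centre 24 mm out along z. Its catches then hold under a 6 mm lip: it draws out only with both buttons squeezed.
- crimper: The crimper, a grey inline hand tool 51 x 54 mm thick at the socket, clamped immovably in the stand so that its upper end leans 32 degrees from vertical towards the robot's side; jaws at the lower end. Origin and axes as the socket point.
- stand: Bench stand, aluminium base 260 x 190 mm with a steel column at the far left; origin on the table below the socket, x away from the robot. A grey LED work light 34 (x) x 84 mm on the column hangs over the socket, underside 385 mm above the table, front edge 4 mm nearer the robot than the socket's middle: no room for an upright gripper there, come along the slope.
- charger_a_bay (a point): Bay of the charger that is EMPTY at the start: grey block 116 x 76 mm, 55 mm tall, screwed down. This point is the middle of its mouth, 44 x 44 mm (34 mm along y from 24 mm down), 55 mm above the table; z up, y the line of a pack's buttons. A pack drops in stem down, no latch, and stands with its shoulder on the rim, its centre 24 mm above this point.
- charger_b_bay (a point): Bay of the other, same charger, in which the charged battery stands at the start; same point and axes.
- amber_1: Bystander, leave alone: amber glass bottle, 34 mm across, 98 mm tall, behind the empty charger (on the side away from the robot); origin at its underside.
- amber_2: Bystander, leave alone: the same, behind the full charger; origin at its underside.
- flacon: Bystander, leave alone: clear square perfume flacon, 32 x 22 mm, 71 mm tall, on the stand's base plate under the crimper; origin at its underside.
- funnel: Bystander, leave alone: white funnel standing mouth down, 68 mm across, 105 mm tall, on the robot's side of the full charger; origin at its underside.
- beaker: Bystander, leave alone: steel beaker, 60 mm across, 70 mm tall, on the robot's side of the empty charger; origin at its underside.
- overcap: Bystander, leave alone: small aluminium cap, 33 mm across, 30 mm tall, beside the stand; origin at its underside.
- screwdriver: Bystander, leave alone: screwdriver 170 mm long lying on the robot's side of the stand; origin at its underside.
There are look-alikes about, which are no part of the job. What is shaped like the flat but purple is not meant. Leave any red or yellow look-alike of the part that bears charger_b_bay alone.

How it is judged:
On the way, in this order (a step that is already met when the one before it is completed fails the run):
1. both side buttons of the flat battery are squeezed in while it is in the crimper (value of joint each of flat_l, flat_r above 0.0035 m and distance between flat_centre and socket below 0.032 m), for 0.05 s.
2. the flat battery is drawn clear out of the crimper (distance between flat_centre and socket above 0.075 m), for 0.1 s.
3. the flat battery stands home in a charger (((z of flat_centre in the frame of charger_a_bay below 0.029 m and horizontal distance between flat_centre and charger_a_bay below 0.01 m and angle between flat's own z axis and vertical below 0.14 rad) or (z of flat_centre in the frame of charger_b_bay below 0.029 m and horizontal distance between flat_centre and charger_b_bay below 0.01 m and angle between flat's own z axis and vertical below 0.14 rad))), for 0.2 s.
4. then the charged battery is lifted clear of its charger (distance between charged_centre and charger_b_bay above 0.08 m), for 0.1 s.
At the end, for the whole second after the job is handed in: The flat battery stands home in a charger (upright, shoulder within 5 mm of the rim); the charged one is home in the crimper (shoulder within 3.5 mm of the mouth, centred within 6 mm, in line), both its buttons sprung out to within 2 mm; both are at rest (((z of flat_centre in the frame of charger_a_bay below 0.029 m and horizontal distance between flat_centre and charger_a_bay below 0.01 m and angle between flat's own z axis and vertical below 0.14 rad) or (z of flat_centre in the frame of charger_b_bay below 0.029 m and horizontal distance between flat_centre and charger_b_bay below 0.01 m and angle between flat's own z axis and vertical below 0.14 rad)) and z of charged_centre in the frame of socket below 0.0275 m and x of charged_centre in the frame of socket between -0.006 and 0.006 m and y of charged_centre in the frame of socket between -0.006 and 0.006 m and angle between the z axis of charged and the z axis of socket, either way round below 0.12 rad and value of joint each of charged_l, charged_r below 0.002 m and linear speed of each of flat, charged below 0.02 m/s); the robot touches nothing.
It fails at once if a battery is pinched with more than 60 N a side (120 N in all) (contact force between the fingers and flat above 120 N or contact force between the fingers and charged above 120 N).
It fails at once if a bystander (bottle, flacon, funnel, beaker, cap or screwdriver) is pushed more than 30 mm or knocked over (distance of any of amber_1, amber_2, flacon, funnel, beaker, overcap, screwdriver from where it was at the start of the episode above 0.03 m or angle between any of amber_1, amber_2, flacon, funnel, beaker, overcap's own z axis and vertical above 0.5 rad).
It also fails if it takes over 72 s, if anything falls off the work surface, if the arm or the gripper's body presses on something with over 40 N, if the wrist force passes 120 N, or if a joint passes its speed limit or range.

## Working session

There is one attempt and no reset: what is moved stays moved. The work goes in short steps, Python scripts to look and compute and a shell command to move; the robot and the scene stay as the last step left them, time stands still between calls to the robot, and variables do not carry over. Pictures are saved under pics/ and viewed, and the job is handed in when it is done.

```bash
ls -la; mkdir -p pics; python3 - <<'E'
from cell import arm
import cv2
print(arm.observe(), arm.hold_point_z)
for n in("scene","top"):
    cv2.imwrite(f"pics/{n}0.png",arm.get_image(n)); print(n,arm.camera_params(n))
E
```

```text
total 12
drwxr-xr-x  3 agent agent 4096 Dec  6 05:30 .
drwxr-xr-x 23 root  root  4096 Dec  6 05:30 ..
drwxr-xr-x  2 agent agent 4096 Dec  6 05:30 pics
{'clock': 0.0, 'joints': array([ 1.09540109,  0.4352395 ,  0.02498188,  1.57412042, -0.01159885,
        1.13397022, -0.07511078]), 'dq': array([ 0.00054511, -0.00074952,  0.00011363,  0.0001211 , -0.00193242,
        0.00079886,  0.00062929]), 'joint_efforts': array([-1.70677442e-03, -6.67854953e+01,  9.84125398e-01, -3.14468014e+01,
       -6.03558705e-02,  4.30448726e-02,  2.30206979e-04]), 'position': array([ 0.22739053, -0.5816133 ,  0.22592578]), 'ee_rot': array([-2.59392480e+00,  1.77096425e+00,  2.18878959e-03]), 'force': array([ 0.55668961, -0.22529356,  0.41452823]), 'ft_torque': array([ 0.0386369 , -0.01193198, -0.02502033]), 'width': 0.9997489466208981} 0.0188
scene {'camera_matrix': array([[364.76907268,   0.        , 259.07190596],
       [  0.        , 364.76907268, 191.2255734 ],
       [  0.        ,   0.        ,   1.        ]]), 'k1': -0.021883107174138657, 'rvec': array([ 1.8969342 ,  1.2336394 , -0.66373678]), 'tvec': array([-0.22040073, -0.12628854,  1.56197183])}
top {'camera_matrix': array([[498.51617477,   0.        , 247.02702224],
       [  0.        , 498.51617477, 190.35671602],
       [  0.        ,   0.        ,   1.        ]]), 'k1': -0.05910562098967074, 'rvec': array([ 2.20775883, -2.19717543,  0.09004729]), 'tvec': array([-0.01836429,  0.51195756,  1.54606127])}
```

View pics/scene0.png

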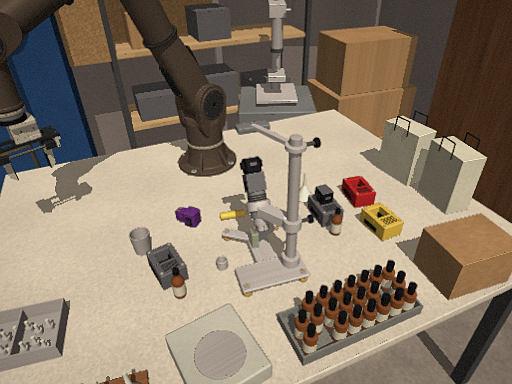

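View pics/top0.png

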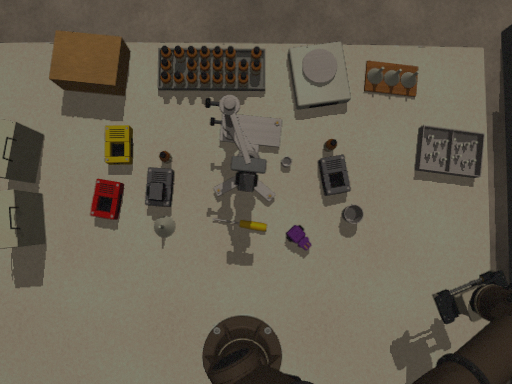

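The scene view shows the flat pack on the crimper at (252,165), the full grey charger at (323,205) and the empty grey one at (168,265). The decoys are the purple pack (188,215), the red charger (358,190) and the yellow one (382,220). In the top view they are: flat (246,180), charged (158,187), empty bay (334,175), purple (298,237), red (106,199), yellow (118,145). Next I'll crop in close.

```bash
cat > h.py <<'E'
import numpy as np, cv2
from scipy.spatial.transform import Rotation as R
from cell import arm
class C:
    def __init__(s,n):
        p=arm.camera_params(n); s.K=np.array(p["camera_matrix"]); s.k=p["k1"]; s.Rm=cv2.Rodrigues(np.array(p["rvec"]))[0]; s.t=np.array(p["tvec"]).ravel(); s.rv=np.array(p["rvec"]); s.d=np.array([s.k,0,0,0.]); s.pos=-s.Rm.T@s.t
    def proj(s,X):
        return cv2.projectPoints(np.atleast_2d(np.asarray(X,float)),s.rv,s.t,s.K,s.d)[0].reshape(-1,2)
    def ray(s,uv):
        p=cv2.undistortPoints(np.array([[uv]],float),s.K,s.d).ravel()
        v=s.Rm.T@np.array([p[0],p[1],1]); return v/np.linalg.norm(v)
    def plane(s,uv,z):
        v=s.ray(uv); return s.pos+v*(z-s.pos[2])/v[2]
S=C("scene");T=C("top")
def tri(us,ut):
    a,b=S.ray(us),T.ray(ut); A=np.stack([a,-b],1); x=np.linalg.lstsq(A,T.pos-S.pos,rcond=None)[0]
    p,q=S.pos+a*x[0],T.pos+b*x[1]; return (p+q)/2,np.linalg.norm(p-q)
def crop(img,x0,y0,x1,y1,k,fn):
    c=cv2.resize(img[y0:y1,x0:x1],None,fx=k,fy=k,interpolation=cv2.INTER_CUBIC)
    for x in range((x0+9)//10*10,x1,10):
        cv2.line(c,(int((x-x0+.5)*k),0),(int((x-x0+.5)*k),6),(0,255,255),1); cv2.putText(c,str(x),(int((x-x0)*k)-8,18),0,.35,(0,255,255),1)
    for y in range((y0+9)//10*10,y1,10):
        cv2.line(c,(0,int((y-y0+.5)*k)),(6,int((y-y0+.5)*k)),(0,255,255),1); cv2.putText(c,str(y),(8,int((y-y0)*k)+6),0,.35,(0,255,255),1)
    cv2.imwrite("pics/"+fn,c)
E
python3 - <<'E'
from h import *
print(S.pos,T.pos)
s=cv2.imread("pics/scene0.png");t=cv2.imread("pics/top0.png")
crop(s,220,140,300,215,9,"c1.png")
crop(s,295,170,365,245,8,"c2.png")
crop(s,120,215,220,310,6,"c3.png")
crop(t,130,130,220,245,5,"c4.png")
crop(t,205,90,300,250,3.7,"c5.png")
crop(t,275,125,375,235,5,"c6.png")
E
```

```text
[ 1.33412969 -0.32198567  0.787848  ] [0.42001928 0.01948233 1.57351438]
```

View pics/c1.png

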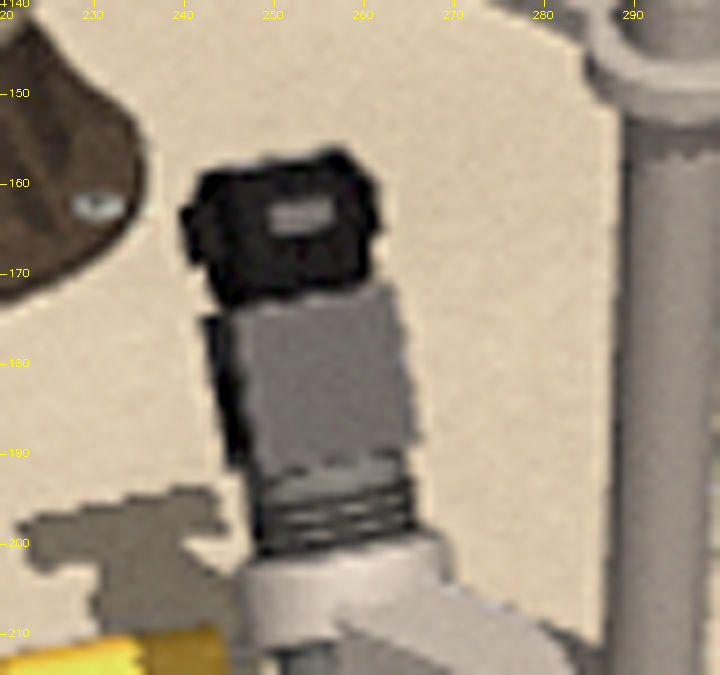

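View pics/c2.png

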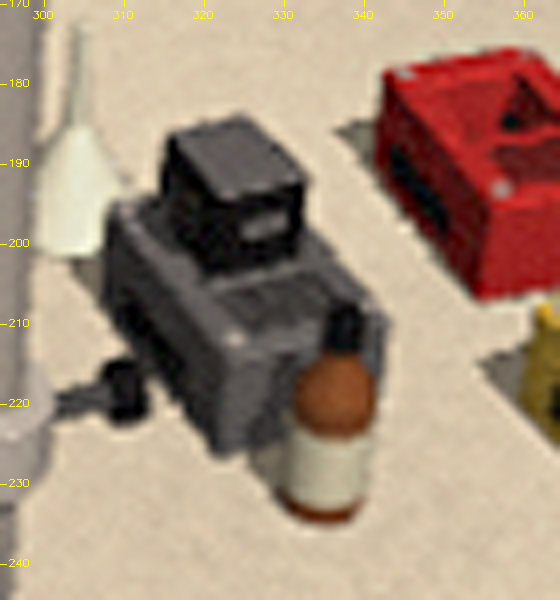

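View pics/c3.png

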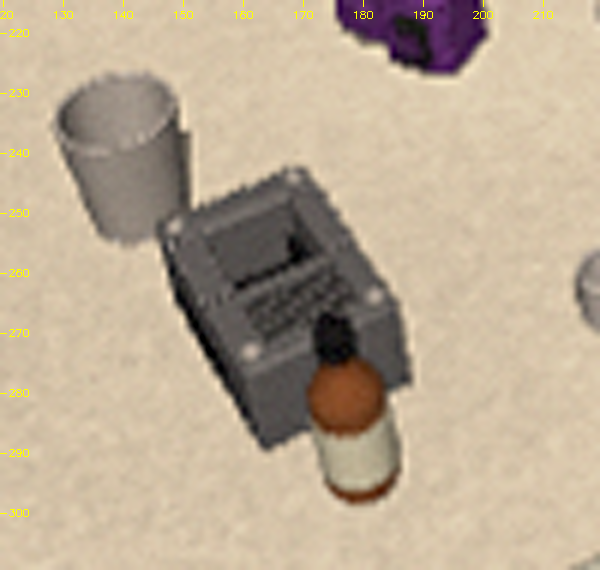

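View pics/c4.png

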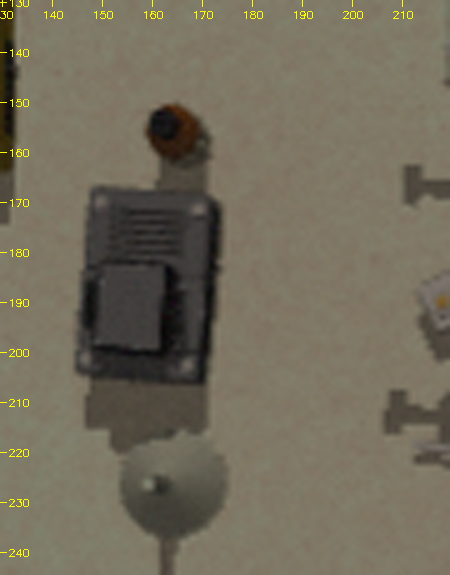

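View pics/c5.png

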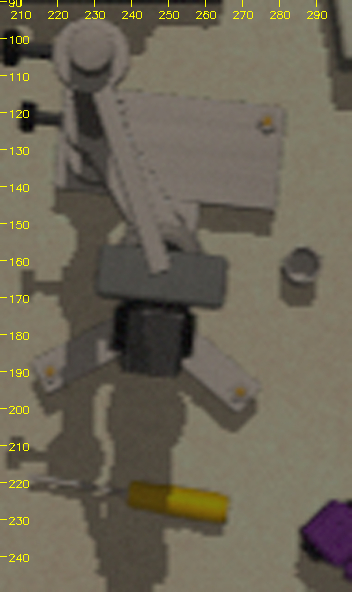

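View pics/c6.png

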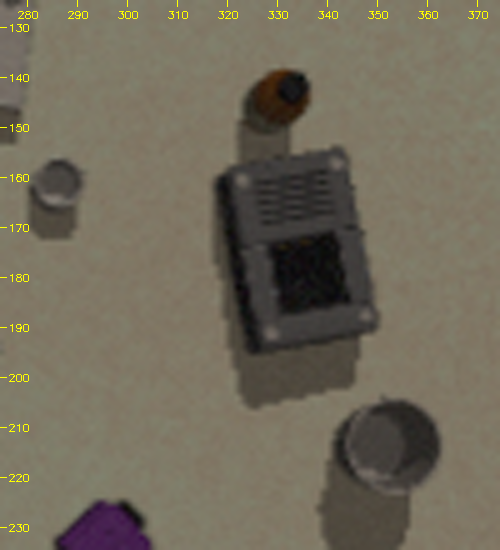

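```bash
python3 - <<'E'
from h import *
s=cv2.imread("pics/scene0.png");t=cv2.imread("pics/top0.png")
g=lambda im:(255*(im/255.)**0.5).astype(np.uint8)
crop(g(s),232,148,276,184,17,"d1.png")
crop(g(t),222,150,276,196,14,"d2.png")
crop(g(t),140,165,180,210,13,"d3.png")
a=[((148.7,252.3),(347.6,187.8)),((168.4,243.7),(329,191)),((182.1,263.9),(323.2,160.6)),((161.2,273.2),(342,157.2))]
P=[]
for u,v in a:
    p,e=tri(u,v);P.append(p);print(p.round(4),round(e,4))
P=np.array(P);print(P.mean(0)); print([np.linalg.norm(P[i]-P[i-1]).round(4) for i in range(4)])
E
```

```text
[ 0.5189 -0.3241  0.059 ] 0.0014
[ 0.5087 -0.2657  0.0609] 0.0005
[ 0.6023 -0.2484  0.0592] 0.0001
[ 0.6131 -0.3071  0.0595] 0.0008
[ 0.56074331 -0.28633256  0.05964091]
[np.float64(0.0958), np.float64(0.0593), np.float64(0.0952), np.float64(0.0597)]
```

View pics/d1.png

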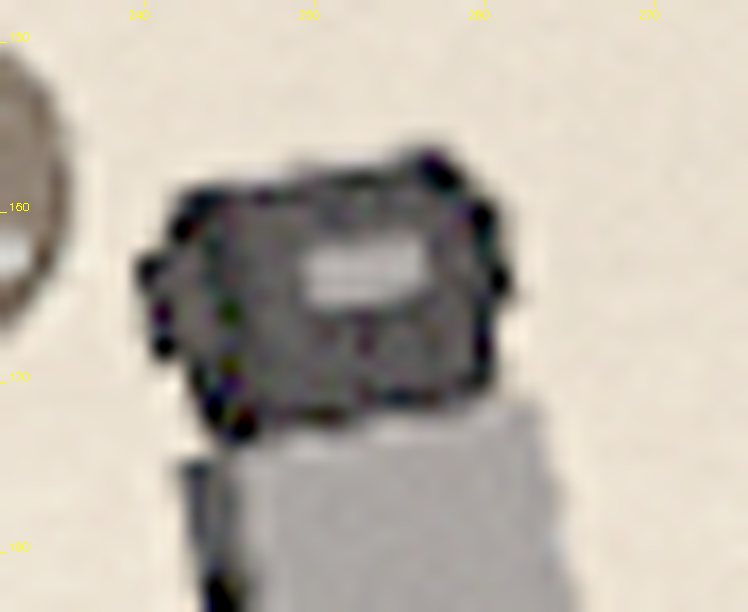

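View pics/d2.png

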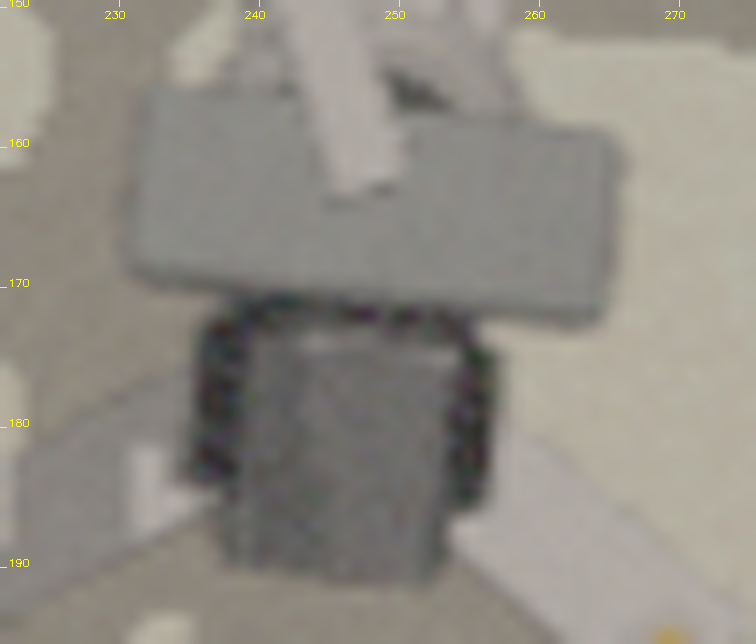

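View pics/d3.png

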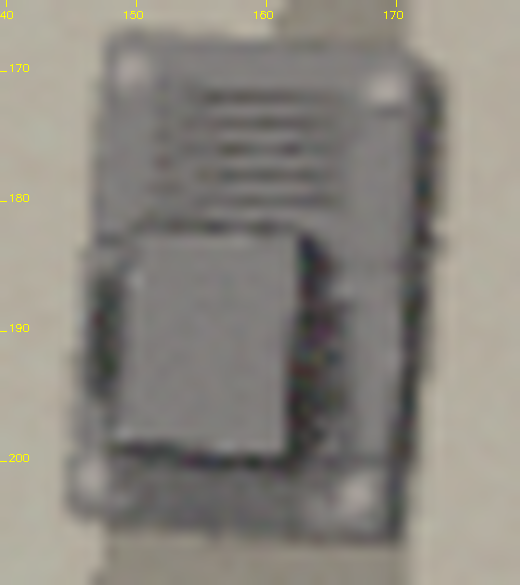

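```bash
python3 - <<'E'
from h import *
f=lambda p,k,x0,y0:((p[0]+.5)/k-.5+x0,(p[1]+.5)/k-.5+y0)
def go(name,sc,tp,ks,kt):
    P=[]
    for a,b in zip(sc,tp):
        p,e=tri(f(a,*ks),f(b,*kt));P.append(p);print(name,p.round(4),round(e,4))
    P=np.array(P);print(" mean",P.mean(0).round(4),"sides",[np.linalg.norm(P[i]-P[i-1]).round(4) for i in range(len(P))]);return P
P=go("bayA",[(205,235),(285,203),(325,262),(235,292)],[(352,303),(283,313),(272,240),(340,230)],(6,120,215),(5,275,125))
print("bayA on plane",np.mean([T.plane(f(b,5,275,125),.055) for b in [(352,303),(283,313),(272,240),(340,230)]],0))
# near right, near left, far left, far right
P=go("chg",[(168,135),(240,115),(305,180),(232,200)],[(288,455),(113,437),(130,230),(303,232)],(8,295,170),(13,140,165))
x=P[2]+P[3]-P[0]-P[1]; print("yaw x",np.degrees(np.arctan2(x[1],x[0])))
print("chg on plane .097",np.mean([T.plane(f(b,13,140,165),.097) for b in [(288,455),(113,437),(130,230),(303,232)]],0))
# screws charger B top image on plane .0596
q=[T.plane(f(b,13,140,165),.0596) for b in [(355,490),(90,478),(130,68),(385,85)]]
q=np.array(q);print(q.round(4),q.mean(0)); x=q[2]+q[3]-q[0]-q[1]; print("yaw",np.degrees(np.arctan2(x[1],x[0])))
a=T.plane(f((130,275),14,222,150),.4);b=T.plane(f((600,325),14,222,150),.4);d=a-b;print("light edge",a,b,np.linalg.norm(d),"yaw",np.degrees(np.arctan2(-d[0],d[1])))
P=go("flat top far edge",[(180,200),(435,160)],[(470,345),(250,335)],(17,232,148),(14,222,150))
P=go("-y btn near top",[(140,262)],[(480,510)],(17,232,148),(14,222,150))
for b in [(225,570),(440,585)]: print("near edge at z=.274",T.plane(f(b,14,222,150),.274))
E
```

```text
bayA [ 0.5274 -0.3142  0.0568] 0.0034
bayA [ 0.5208 -0.2733  0.0556] 0.0001
bayA [ 0.5661 -0.2656  0.0545] 0.0029
bayA [ 0.5721 -0.3075  0.0583] 0.002
 mean [ 0.5466 -0.2901  0.0563] sides [np.float64(0.0452), np.float64(0.0414), np.float64(0.046), np.float64(0.0425)]
bayA on plane [ 0.54652381 -0.29146846  0.055     ]
chg [0.4791 0.2391 0.0992] 0.0025
chg [0.4815 0.276  0.1007] 0.0035
chg [0.5298 0.2751 0.0981] 0.0004
chg [0.5304 0.2373 0.0995] 0.0046
 mean [0.5052 0.2569 0.0994] sides [np.float64(0.0514), np.float64(0.037), np.float64(0.0483), np.float64(0.0378)]
yaw x -1.5850646893240088
chg on plane .097 [0.50510012 0.25681481 0.097     ]
[[0.472  0.2281 0.0596]
 [0.4745 0.29   0.0596]
 [0.5706 0.2822 0.0596]
 [0.5669 0.2224 0.0596]] [0.52099576 0.25568076 0.0596    ]
yaw -4.053397532472902
light edge [0.53924686 0.03134744 0.4       ] [ 0.53127341 -0.0480909   0.4       ] 0.0798374998193017 yaw -5.731742236371606
flat top far edge [ 0.536  -0.0325  0.3001] 0.0053
flat top far edge [0.5381 0.0089 0.2983] 0.003
 mean [ 0.5371 -0.0118  0.2992] sides [np.float64(0.0415), np.float64(0.0415)]
-y btn near top [ 0.5084 -0.0329  0.274 ] 0.0001
 mean [ 0.5084 -0.0329  0.274 ] sides [np.float64(0.0)]
near edge at z=.274 [0.4969058  0.01457318 0.274     ]
near edge at z=.274 [ 0.49432203 -0.02555366  0.274     ]
```

```bash
cat >> h.py <<'E'
def frame(p,yaw,lean=0):
    # z axis leans towards -x (robot) by lean deg
    M=(R.from_euler('z',yaw,degrees=True)*R.from_euler('y',-lean,degrees=True)).as_matrix(); return np.array(p,float),M
SOCK=frame((.5387,-.0100,.250),-5.5,32); BA=frame((.5462,-.2896,.055),10.4); BB=frame((.505,.2568,.055),-4.05)
def box(F,x,y,z0,z1):
    p,M=F; return np.array([p+M@np.array([sx*x/2,sy*y/2,z]) for z in(z0,z1) for sx,sy in((-1,-1),(1,-1),(1,1),(-1,1))])
def draw(cam,img,B,k,x0,y0,col):
    q=(cam.proj(B)-[x0,y0]+.5)*k-.5
    for i in range(4):
        for a,b in((i,(i+1)%4),(4+i,4+(i+1)%4),(i,4+i)): cv2.line(img,tuple(int(v) for v in q[a]),tuple(int(v) for v in q[b]),col,1)
E
python3 - <<'E'
from h import *
g=lambda im:(255*(im/255.)**0.5).astype(np.uint8)
s=g(cv2.imread("pics/scene0.png"));t=g(cv2.imread("pics/top0.png"))
out=[]
for cam,im,x0,y0 in((S,s,230,148),(T,t,224,152)):
    k=8;c=cv2.resize(im[y0:y0+45,x0:x0+45],None,fx=k,fy=k,interpolation=cv2.INTER_CUBIC)
    draw(cam,c,box(SOCK,.056,.044,0,.042),k,x0,y0,(0,255,0)); draw(cam,c,box(SOCK,.028,.058,.014,.034),k,x0,y0,(0,0,255)); out.append(c)
for cam,im,x0,y0 in((S,s,300,175),(T,t,138,165)):
    k=8;c=cv2.resize(im[y0:y0+45,x0:x0+45],None,fx=k,fy=k,interpolation=cv2.INTER_CUBIC)
    draw(cam,c,box(BB,.056,.044,0,.042),k,x0,y0,(0,255,0)); draw(cam,c,box(BB,.028,.058,.014,.034),k,x0,y0,(0,0,255));out.append(c)
cv2.imwrite("pics/e1.png",cv2.resize(np.vstack([np.hstack(out[:2]),np.hstack(out[2:])]),None,fx=.83,fy=.83))
E
```

```text
(no output)
```

View pics/e1.png

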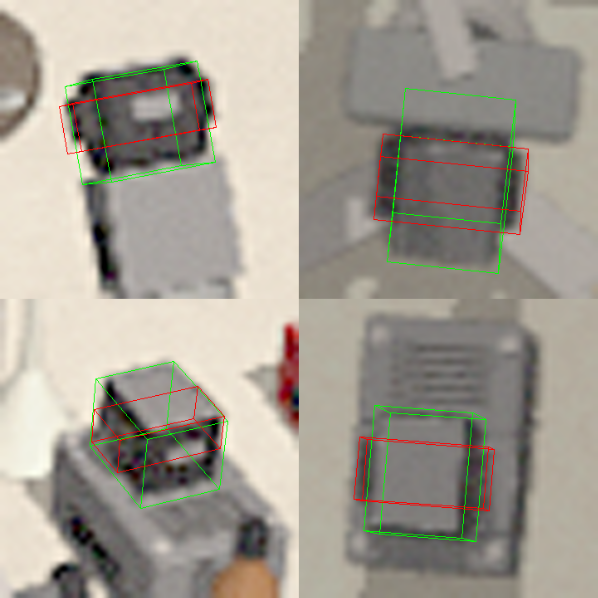

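```bash
sed -i 's/^SOCK=.*/SOCK=frame((.5387,-.0085,.250),-5.5,32); BA=frame((.5462,-.2896,.055),10.4); BB=frame((.505,.2575,.055),-4.05)/' h.py; cat >> h.py <<'E'
HZ=.0188
def tgt(F,off,up=.024,flip=1):
    "tool pose with grasp point at frame z=up(+off tuple)"
    p,M=F; tz=-M[:,2]; tx=flip*M[:,1]; ty=np.cross(tz,tx); Rt=np.stack([tx,ty,tz],1)
    g=p+M@(np.array([0,0,up])+np.array(off)); return g+HZ*tz,Rt
def delta(F,off,up=.024):
    o=arm.observe(); Rc=R.from_rotvec(o["ee_rot"]); pc=o["position"]; best=None
    for fl in(1,-1):
        P,Rt=tgt(F,off,up,fl); rv=(Rc.inv()*R.from_matrix(Rt)).as_rotvec()
        if best is None or np.linalg.norm(rv)<np.linalg.norm(best[2]): best=(P,fl,rv,Rc.inv().apply(P-pc))
    P,fl,rv,d=best; print("target",P.round(4),"flip",fl,"dp",d.round(4),"|%.3f|"%np.linalg.norm(d),"rot",rv.round(4),"deg %.1f"%np.degrees(np.linalg.norm(rv)))
def loc(F):
    "grasp point & axes in frame F"
    o=arm.observe(); Rc=R.from_rotvec(o["ee_rot"]).as_matrix(); g=o["position"]-HZ*Rc[:,2]; p,M=F
    print("t",round(o["clock"],2),"grasp in frame",(M.T@(g-p)).round(4),"toolz.-Fz ang %.2f"%np.degrees(np.arccos(min(1,-Rc[:,2]@M[:,2]))),"toolx.Fy ang %.2f"%np.degrees(np.arccos(min(1,abs(Rc[:,0]@M[:,1])))),"w",round(float(o["width"])*92,1),"F",np.round(o["force"],1),"j",o["joints"].round(2))
E
python3 - <<'E'
from h import *
print(R.from_rotvec(arm.observe()["ee_rot"]).as_matrix().round(3))
delta(SOCK,(0,0,.10))
loc(SOCK)
E
```

```text
[[ 0.364 -0.931 -0.001]
 [-0.931 -0.364  0.001]
 [-0.001  0.    -1.   ]]
target [ 0.4832 -0.0032  0.3392] flip -1 dp [-0.4458 -0.4489 -0.1126] |0.643| rot [0.5486 0.1322 0.456 ] deg 41.6
t 0.1 grasp in frame [-0.2189 -0.6004  0.1307] toolz.-Fz ang 32.04 toolx.Fy ang 26.85 w 91.9 F [0.2 0.1 0. ] j [ 1.1   0.44  0.02  1.57 -0.01  1.13 -0.08]
```

```bash
python3 -m pendant '[{"dp":[-0.06,-0.02,-0.06],"rotation":[0.14,0.03,0.11],"fingers":-1},{"dp":[-0.10,-0.08,-0.10],"rotation":[0.28,0.07,0.23],"fingers":-1},{"dp":[-0.14,-0.14,-0.1126],"rotation":[0.42,0.10,0.35],"fingers":-1},{"dp":[-0.18,-0.18,-0.1126],"rotation":[0.5486,0.1322,0.456],"fingers":-1},{"dp":[-0.22,-0.22,-0.1126],"rotation":[0.5486,0.1322,0.456],"fingers":-1},{"dp":[-0.26,-0.26,-0.1126],"rotation":[0.5486,0.1322,0.456],"fingers":-1},{"dp":[-0.30,-0.30,-0.1126],"rotation":[0.5486,0.1322,0.456],"fingers":-1},{"dp":[-0.34,-0.34,-0.1126],"rotation":[0.5486,0.1322,0.456],"fingers":-1},{"dp":[-0.38,-0.38,-0.1126],"rotation":[0.5486,0.1322,0.456],"fingers":-1},{"dp":[-0.42,-0.42,-0.1126],"rotation":[0.5486,0.1322,0.456],"fingers":-1},{"dp":[-0.4458,-0.4489,-0.1126],"rotation":[0.5486,0.1322,0.456],"fingers":-1},{"dp":[-0.4458,-0.4489,-0.1126],"rotation":[0.5486,0.1322,0.456],"fingers":-1},{"dp":[-0.4458,-0.4489,-0.1126],"rotation":[0.5486,0.1322,0.456],"fingers":-1}]' 25; python3 - <<'E'
from h import *
loc(SOCK); delta(SOCK,(0,0,.04)); delta(SOCK,(0,0,0))
s=arm.get_image("scene");t=arm.get_image("top")
crop(s,190,90,290,200,5,"f1.png");crop(t,190,130,300,250,5,"f2.png")
E
```

```text
clock: 1.72
position: [0.4827, -0.004, 0.3388]
ee_rot: [-1.821, 2.006, -0.575]
force: [-1.0, 1.0, 0.5]
width: 1.002
t 1.73 grasp in frame [-0.0005 -0.0009  0.1239] toolz.-Fz ang 0.06 toolx.Fy ang 0.06 w 92.2 F [-1.   1.   0.5] j [ 1.13 -0.27 -1.01  2.11 -0.36  0.64 -1.37]
target [ 0.5149 -0.0062  0.2883] flip -1 dp [-0.001  -0.0006  0.0599] |0.060| rot [ 0.0007 -0.0007 -0.0007] deg 0.1
target [ 0.536  -0.0082  0.2544] flip -1 dp [-0.001  -0.0006  0.0999] |0.100| rot [ 0.0007 -0.0007 -0.0007] deg 0.1
```

View pics/f1.png

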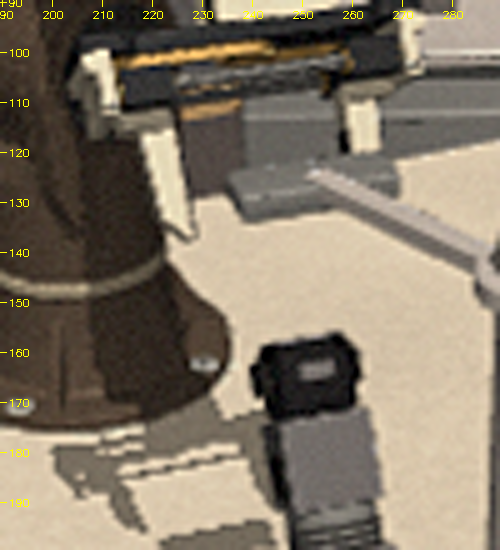

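View pics/f2.png

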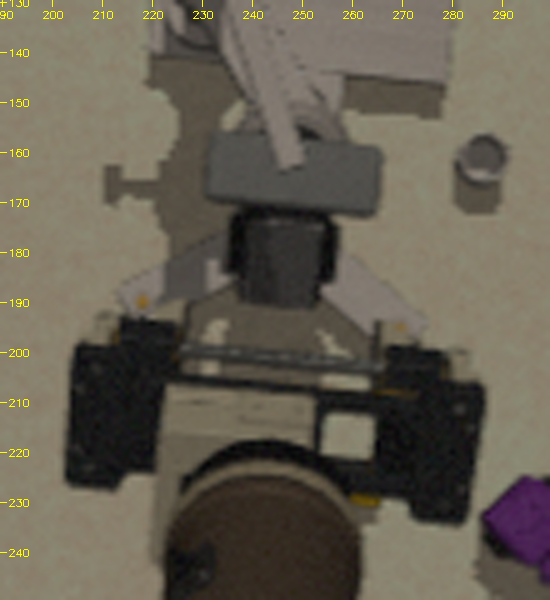

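The open fingers sit symmetric about the pack: in the top view the gap runs from 226 to 266 and the pack is at 246. I'll advance along the slope.

```bash
python3 -m pendant '[{"dp":[-0.001,-0.0006,0.025],"rotation":[0,0,0],"fingers":-1},{"dp":[-0.001,-0.0006,0.05],"rotation":[0,0,0],"fingers":-1},{"dp":[-0.001,-0.0006,0.065],"rotation":[0,0,0],"fingers":-1},{"dp":[-0.001,-0.0006,0.075],"rotation":[0,0,0],"fingers":-1},{"dp":[-0.001,-0.0006,0.085],"rotation":[0,0,0],"fingers":-1},{"dp":[-0.001,-0.0006,0.095],"rotation":[0,0,0],"fingers":-1},{"dp":[-0.001,-0.0006,0.0995],"rotation":[0,0,0],"fingers":-1},{"dp":[-0.001,-0.0006,0.0995],"rotation":[0,0,0],"fingers":-1}]' 25; python3 - <<'E'
from h import *
loc(SOCK); 
s=arm.get_image("scene");t=arm.get_image("top")
crop(s,210,120,290,200,8,"g1.png");crop(t,200,145,290,230,6,"g2.png")
E
```

```text
clock: 2.82
position: [0.5354, -0.0092, 0.2544]
ee_rot: [-1.819, 2.008, -0.574]
force: [1.1, 0.4, -0.6]
width: 0.996
t 2.83 grasp in frame [-0.0004 -0.001   0.0242] toolz.-Fz ang 0.11 toolx.Fy ang 0.15 w 91.6 F [ 1.1  0.4 -0.6] j [ 0.96  0.12 -1.18  2.17  0.62  0.46 -2.36]
```

View pics/g1.png

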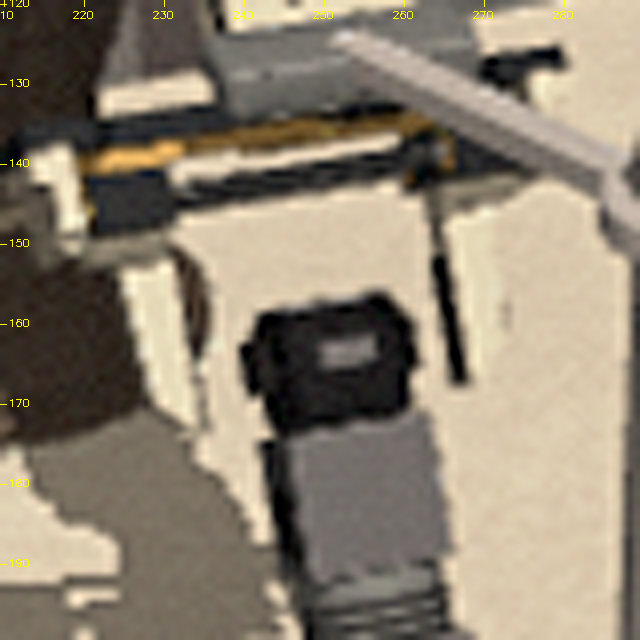

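View pics/g2.png

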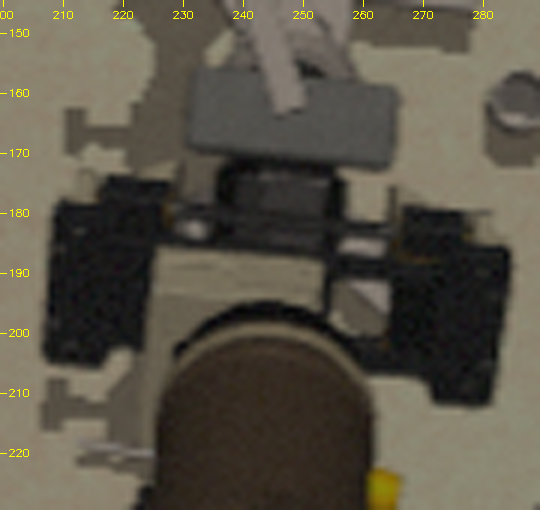

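The fingertips are at (234,172) and (267,167) in the scene view, straddling the pack (240–261) with equal gaps. I'll close now.

```bash
python3 -m pendant '[{"dp":[0,0,0],"rotation":[0,0,0],"fingers":1},{"dp":[0,0,0],"rotation":[0,0,0],"fingers":1},{"dp":[0,0,0],"rotation":[0,0,0],"fingers":1},{"dp":[0,0,0],"rotation":[0,0,0],"fingers":1},{"dp":[0,0,0],"rotation":[0,0,0],"fingers":1},{"dp":[0,0,0],"rotation":[0,0,0],"fingers":1},{"dp":[0,0,0],"rotation":[0,0,0],"fingers":1},{"dp":[0,0,0],"rotation":[0,0,0],"fingers":1}]' 25; python3 - <<'E'
from h import *
loc(SOCK)
s=arm.get_image("scene")
crop(s,210,120,290,200,8,"g3.png")
E
```

```text
clock: 3.92
position: [0.5355, -0.0089, 0.2552]
ee_rot: [-1.819, 2.008, -0.576]
force: [-7.6, 0.7, 9.2]
width: 0.51
t 3.92 grasp in frame [ 0.0001 -0.0007  0.0248] toolz.-Fz ang 0.10 toolx.Fy ang 0.15 w 46.9 F [-7.6  0.7  9.2] j [ 0.96  0.12 -1.18  2.17  0.62  0.46 -2.36]
```

View pics/g3.png

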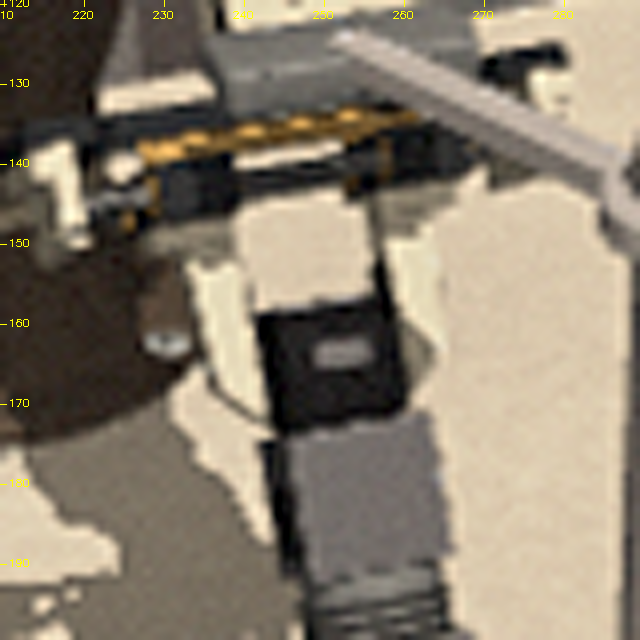

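Width is 47 mm, so both buttons are fully in (48 mm nominal). Now I'll draw it out along the slope.

```bash
python3 -m pendant '[{"dp":[0,0,-0.004],"rotation":[0,0,0],"fingers":1},{"dp":[0,0,-0.010],"rotation":[0,0,0],"fingers":1},{"dp":[0,0,-0.018],"rotation":[0,0,0],"fingers":1},{"dp":[0,0,-0.028],"rotation":[0,0,0],"fingers":1},{"dp":[0,0,-0.040],"rotation":[0,0,0],"fingers":1},{"dp":[0,0,-0.055],"rotation":[0,0,0],"fingers":1},{"dp":[0,0,-0.070],"rotation":[0,0,0],"fingers":1},{"dp":[0,0,-0.085],"rotation":[0,0,0],"fingers":1},{"dp":[0,0,-0.095],"rotation":[0,0,0],"fingers":1},{"dp":[0,0,-0.095],"rotation":[0,0,0],"fingers":1}]' 25; python3 - <<'E'
from h import *
loc(SOCK)
delta(BA,(0,0,.14))
s=arm.get_image("scene")
crop(s,190,90,290,200,6,"g4.png")
E
```

```text
clock: 5.22
position: [0.4852, -0.0037, 0.3359]
ee_rot: [-1.82, 2.008, -0.577]
force: [0.4, 0.5, -2.4]
width: 0.513
t 5.22 grasp in frame [-0.     -0.0003  0.1201] toolz.-Fz ang 0.13 toolx.Fy ang 0.15 w 47.2 F [ 0.4  0.5 -2.4] j [ 0.98 -0.22 -0.94  2.12 -0.22  0.61 -1.53]
target [ 0.5462 -0.2896  0.2002] flip -1 dp [ 0.2783 -0.0032  0.1624] |0.322| rot [-0.5544 -0.0793 -0.2722] deg 35.7
```

View pics/g4.png

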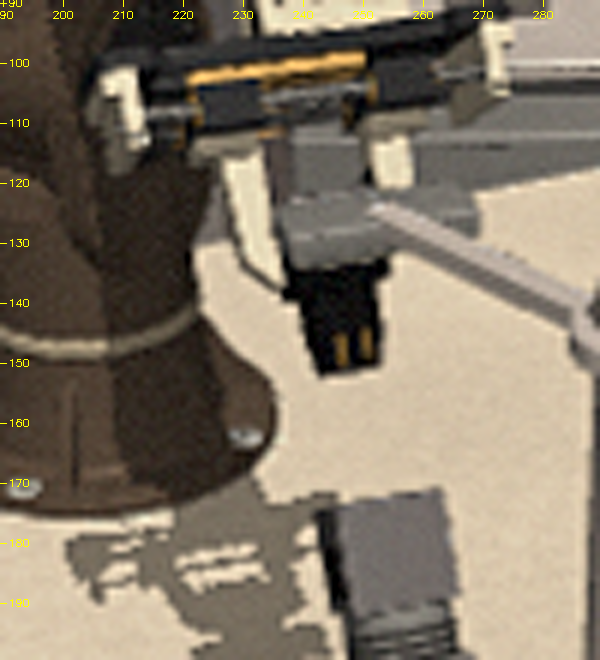

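Pack is out: stem and contacts visible at (245,145). I'll go sideways clear of the light first, then to above the empty charger.

```bash
python3 -m pendant '[{"dp":[0.03,0,-0.005],"rotation":[0,0,0],"fingers":1},{"dp":[0.07,0,-0.005],"rotation":[0,0,0],"fingers":1},{"dp":[0.11,0,0],"rotation":[0,0,0],"fingers":1},{"dp":[0.15,0,0],"rotation":[0,0,0],"fingers":1},{"dp":[0.19,0,0.02],"rotation":[-0.1,-0.015,-0.05],"fingers":1},{"dp":[0.22,-0.001,0.05],"rotation":[-0.2,-0.03,-0.1],"fingers":1},{"dp":[0.245,-0.002,0.08],"rotation":[-0.3,-0.045,-0.15],"fingers":1},{"dp":[0.265,-0.003,0.11],"rotation":[-0.4,-0.06,-0.2],"fingers":1},{"dp":[0.2783,-0.0032,0.14],"rotation":[-0.5,-0.07,-0.25],"fingers":1},{"dp":[0.2783,-0.0032,0.1624],"rotation":[-0.5544,-0.0793,-0.2722],"fingers":1},{"dp":[0.2783,-0.0032,0.1624],"rotation":[-0.5544,-0.0793,-0.2722],"fingers":1},{"dp":[0.2783,-0.0032,0.1624],"rotation":[-0.5544,-0.0793,-0.2722],"fingers":1}]' 25; python3 - <<'E'
from h import *
loc(BA)
delta(BA,(0,0,.08));delta(BA,(0,0,.045))
s=arm.get_image("scene");t=arm.get_image("top")
crop(s,120,170,230,310,5,"i1.png");crop(t,275,120,385,235,5,"i2.png")
E
```

```text
clock: 6.78
position: [0.5459, -0.2896, 0.1994]
ee_rot: [-2.413, 2.011, 0.001]
force: [0.0, 0.2, -1.0]
width: 0.511
t 6.78 grasp in frame [-3.000e-04  1.000e-04  1.632e-01] toolz.-Fz ang 0.04 toolx.Fy ang 0.05 w 47.0 F [ 0.   0.2 -1. ] j [ 0.72  0.49 -0.47  1.6   0.24  1.11 -1.2 ]
target [ 0.5462 -0.2896  0.1402] flip -1 dp [ 0.0001 -0.0003  0.0592] |0.059| rot [-0.0001  0.0008 -0.0005] deg 0.1
target [ 0.5462 -0.2896  0.1052] flip -1 dp [ 0.0002 -0.0003  0.0942] |0.094| rot [-0.0001  0.0008 -0.0005] deg 0.1
```

View pics/i1.png

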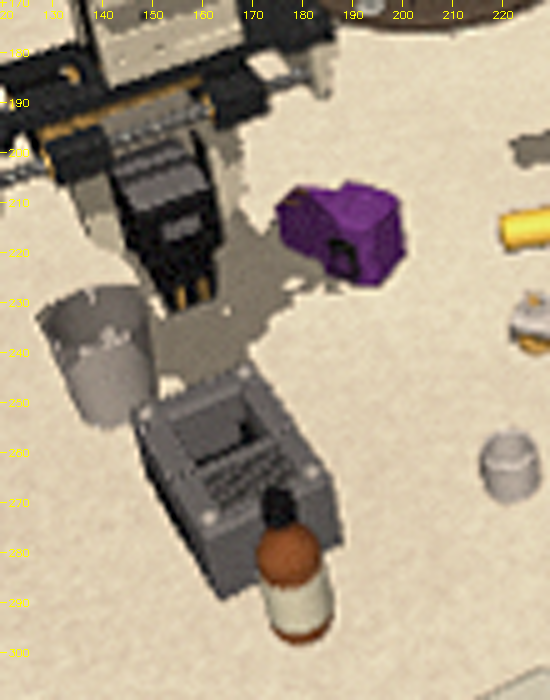

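View pics/i2.png

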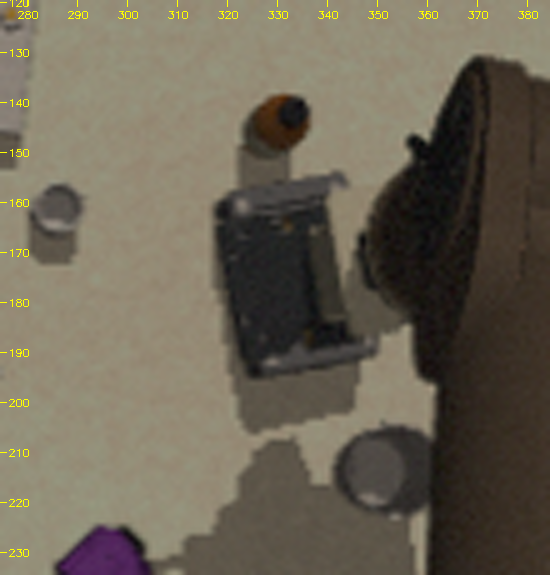

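```bash
python3 -m pendant '[{"dp":[0,-0.0003,0.03],"rotation":[0,0,0],"fingers":1},{"dp":[0,-0.0003,0.06],"rotation":[0,0,0],"fingers":1},{"dp":[0,-0.0003,0.08],"rotation":[0,0,0],"fingers":1},{"dp":[0,-0.0003,0.09],"rotation":[0,0,0],"fingers":1},{"dp":[0,-0.0003,0.09],"rotation":[0,0,0],"fingers":1}]' 25; python3 - <<'E'
from h import *
loc(BA)
delta(BA,(0,0,.0))
s=arm.get_image("scene")
crop(s,120,210,220,300,7,"i3.png")
E
```

```text
clock: 7.5
position: [0.5457, -0.2904, 0.1109]
ee_rot: [-2.412, 2.013, -0.002]
force: [-0.2, 0.2, -1.9]
width: 0.513
t 7.5 grasp in frame [-0.0007 -0.0006  0.0747] toolz.-Fz ang 0.08 toolx.Fy ang 0.11 w 47.2 F [-0.2  0.2 -1.9] j [ 0.7   0.58 -0.45  1.69  0.3   0.94 -1.25]
target [ 0.5462 -0.2896  0.0602] flip -1 dp [-0.0007 -0.0006  0.0507] |0.051| rot [-0.001  -0.0011 -0.0017] deg 0.1
```

View pics/i3.png

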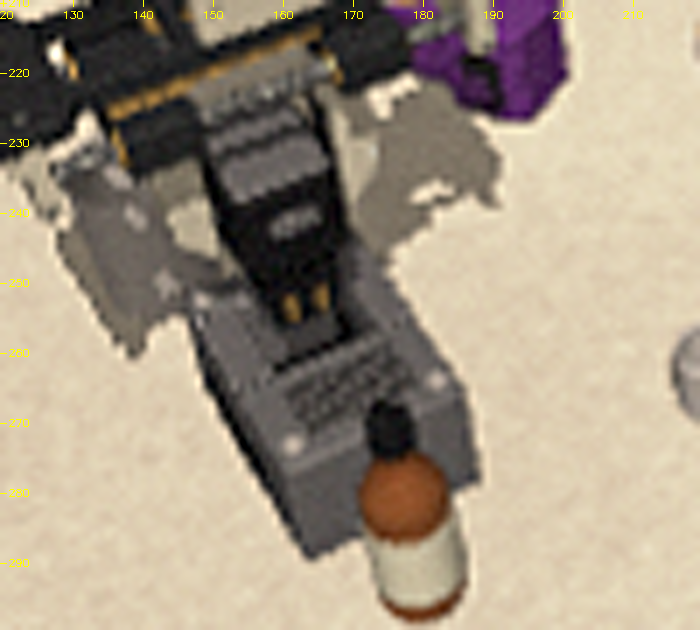

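The stem tip (300,320 in the crop) is right over the bay. I'll lower it in.

```bash
python3 -m pendant '[{"dp":[-0.0007,-0.0006,0.012],"rotation":[0,0,0],"fingers":1},{"dp":[-0.0007,-0.0006,0.022],"rotation":[0,0,0],"fingers":1},{"dp":[-0.0007,-0.0006,0.032],"rotation":[0,0,0],"fingers":1},{"dp":[-0.0007,-0.0006,0.040],"rotation":[0,0,0],"fingers":1},{"dp":[-0.0007,-0.0006,0.046],"rotation":[0,0,0],"fingers":1},{"dp":[-0.0007,-0.0006,0.049],"rotation":[0,0,0],"fingers":1},{"dp":[-0.0007,-0.0006,0.049],"rotation":[0,0,0],"fingers":1}]' 25; python3 - <<'E'
from h import *
loc(BA)
s=arm.get_image("scene")
crop(s,120,210,220,300,7,"i4.png")
E
```

```text
clock: 8.43
position: [0.5469, -0.2896, 0.0625]
ee_rot: [-2.412, 2.012, -0.004]
force: [0.2, 1.3, -1.9]
width: 0.514
t 8.43 grasp in frame [ 0.0007 -0.0001  0.0263] toolz.-Fz ang 0.14 toolx.Fy ang 0.12 w 47.3 F [ 0.2  1.3 -1.9] j [ 0.69  0.64 -0.42  1.73  0.33  0.84 -1.28]
```

View pics/i4.png

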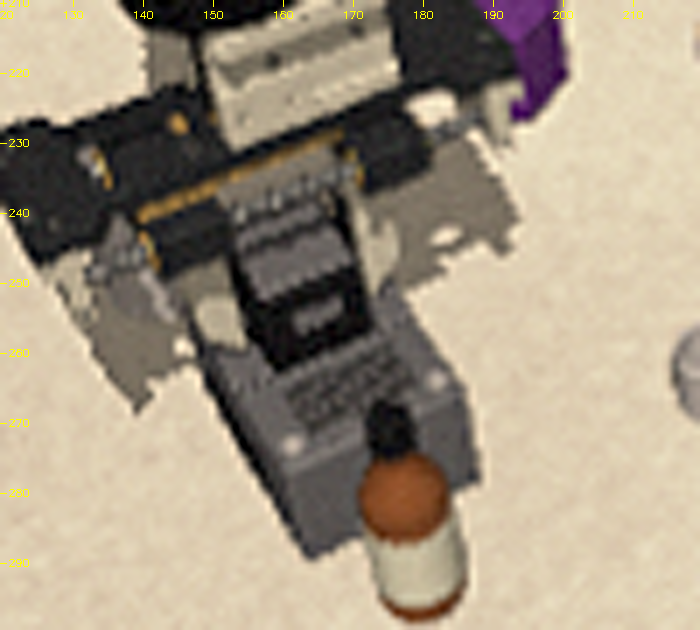

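```bash
python3 -m pendant '[{"dp":[0,0,0.002],"rotation":[0,0,0],"fingers":1},{"dp":[0,0,0.0025],"rotation":[0,0,0],"fingers":1},{"dp":[0,0,0.0025],"rotation":[0,0,0],"fingers":1}]' 25; python3 - <<'E'
from h import *
loc(BA)
E
python3 -m pendant '[{"dp":[0,0,0],"rotation":[0,0,0],"fingers":-1},{"dp":[0,0,0],"rotation":[0,0,0],"fingers":-1},{"dp":[0,0,0],"rotation":[0,0,0],"fingers":-1},{"dp":[0,0,0],"rotation":[0,0,0],"fingers":-1},{"dp":[0,0,0],"rotation":[0,0,0],"fingers":-1},{"dp":[0,0,-0.03],"rotation":[0,0,0],"fingers":-1},{"dp":[0,0,-0.08],"rotation":[0,0,0],"fingers":-1},{"dp":[0,0,-0.13],"rotation":[0,0,0],"fingers":-1},{"dp":[0,0,-0.18],"rotation":[0,0,0],"fingers":-1},{"dp":[0,0,-0.22],"rotation":[0,0,0],"fingers":-1},{"dp":[0,0,-0.22],"rotation":[0,0,0],"fingers":-1}]' 25
python3 - <<'E'
from h import *
loc(BA)
delta(BB,(0,0,.20))
s=arm.get_image("scene");t=arm.get_image("top")
crop(s,120,210,220,300,6,"j1.png");crop(t,275,125,375,225,5,"j2.png")
E
```

```text
clock: 8.85
position: [0.5474, -0.2897, 0.0617]
ee_rot: [-2.412, 2.012, -0.006]
force: [-4.4, 0.8, 11.9]
width: 0.513
t 8.85 grasp in frame [ 0.0011 -0.0003  0.0255] toolz.-Fz ang 0.23 toolx.Fy ang 0.18 w 47.2 F [-4.4  0.8 11.9] j [ 0.68  0.64 -0.42  1.73  0.34  0.84 -1.28]
clock: 10.22
position: [0.5483, -0.2896, 0.2855]
ee_rot: [-2.41, 2.011, -0.016]
force: [0.9, 0.3, -0.6]
width: 0.996
t 10.22 grasp in frame [ 2.000e-03 -2.000e-04  2.493e-01] toolz.-Fz ang 0.60 toolx.Fy ang 0.38 w 91.6 F [ 0.9  0.3 -0.6] j [ 0.73  0.43 -0.49  1.48  0.21  1.28 -1.17]
target [0.505  0.2575 0.2602] flip -1 dp [-0.5461 -0.0551  0.0222] |0.549| rot [-0.009  -0.0053  0.2506] deg 14.4
```

View pics/j1.png

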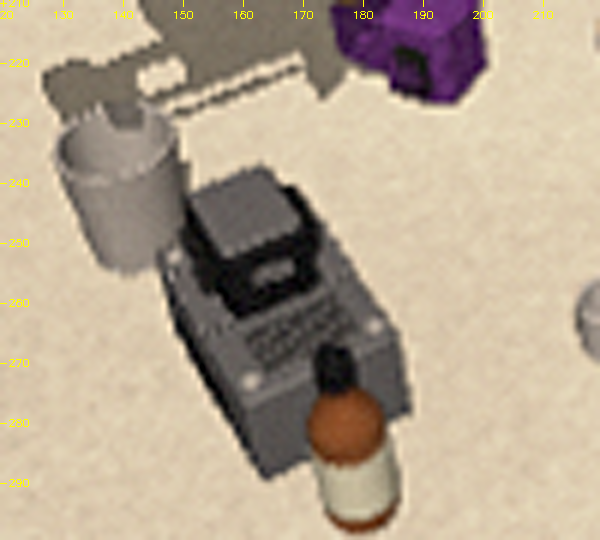

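View pics/j2.png

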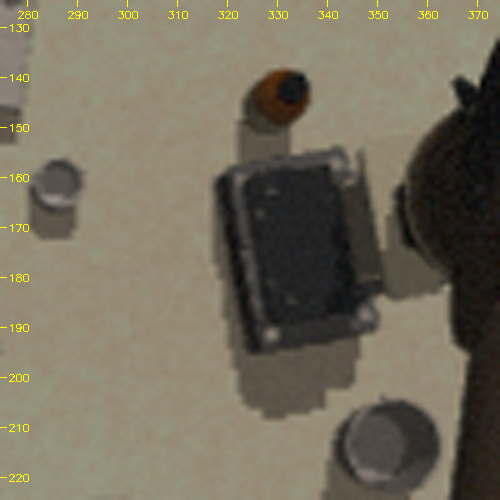

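The flat pack is seated on the rim, upright; the 12 N contact came at the expected height. Next is the transit around the robot's side of the crimper.

```bash
python3 - <<'E'
from h import *
for w in((.40,-.20),(.38,.0),(.40,.18)): delta(frame((w[0],w[1],.2),3),(0,0,.076))
delta(BB,(0,0,.20))
E
```

```text
target [ 0.4    -0.2     0.2812] flip -1 dp [-0.1141  0.1282 -0.0004] |0.172| rot [-0.0031 -0.0029  0.1276] deg 7.3
target [0.38   0.     0.2812] flip -1 dp [-0.3144  0.112  -0.0009] |0.334| rot [-0.0031 -0.0029  0.1276] deg 7.3
target [0.4    0.18   0.2812] flip -1 dp [-0.4879  0.0601 -0.0013] |0.492| rot [-0.0031 -0.0029  0.1276] deg 7.3
target [0.505  0.2575 0.2602] flip -1 dp [-0.5454 -0.057   0.0199] |0.549| rot [-0.0033 -0.0027  0.2506] deg 14.4
```

```bash
python3 -m pendant '[{"dp":[-0.03,0.035,0],"rotation":[0,0,0.03],"fingers":-1},{"dp":[-0.06,0.07,0],"rotation":[0,0,0.06],"fingers":-1},{"dp":[-0.09,0.10,0],"rotation":[0,0,0.1],"fingers":-1},{"dp":[-0.114,0.128,0],"rotation":[0,0,0.1276],"fingers":-1},{"dp":[-0.16,0.125,0],"rotation":[0,0,0.1276],"fingers":-1},{"dp":[-0.21,0.12,0],"rotation":[0,0,0.1276],"fingers":-1},{"dp":[-0.26,0.116,0],"rotation":[0,0,0.1276],"fingers":-1},{"dp":[-0.314,0.112,0],"rotation":[0,0,0.1276],"fingers":-1},{"dp":[-0.36,0.1,0],"rotation":[0,0,0.1276],"fingers":-1},{"dp":[-0.41,0.085,0],"rotation":[0,0,0.1276],"fingers":-1},{"dp":[-0.45,0.072,0],"rotation":[0,0,0.1276],"fingers":-1},{"dp":[-0.488,0.06,0],"rotation":[0,0,0.1276],"fingers":-1},{"dp":[-0.50,0.03,0],"rotation":[0,0,0.16],"fingers":-1},{"dp":[-0.515,0,0.005],"rotation":[0,0,0.2],"fingers":-1},{"dp":[-0.53,-0.03,0.01],"rotation":[0,0,0.25],"fingers":-1},{"dp":[-0.5454,-0.057,0.02],"rotation":[-0.0033,-0.0027,0.2506],"fingers":-1},{"dp":[-0.5454,-0.057,0.02],"rotation":[-0.0033,-0.0027,0.2506],"fingers":-1},{"dp":[-0.5454,-0.057,0.02],"rotation":[-0.0033,-0.0027,0.2506],"fingers":-1}]' 25
python3 - <<'E'
from h import *
loc(BB)
delta(BB,(0,0,.06));delta(BB,(0,0,0))
s=arm.get_image("scene");t=arm.get_image("top")
crop(s,280,130,390,245,5,"k1.png");crop(t,130,120,230,245,5,"k2.png");crop(t,275,125,375,225,5,"k3.png")
E
```

```text
clock: 12.58
position: [0.504, 0.257, 0.259]
ee_rot: [2.141, -2.296, -0.002]
force: [-1.1, 0.6, 0.4]
width: 0.999
t 12.57 grasp in frame [-0.0009 -0.0005  0.2228] toolz.-Fz ang 0.14 toolx.Fy ang 0.07 w 91.9 F [-1.1  0.6  0.4] j [ 0.01  0.44 -0.82  1.62  0.33  1.23 -2.51]
target [0.505  0.2575 0.1202] flip -1 dp [-0.0007 -0.0013  0.1388] |0.139| rot [ 0.0023 -0.001   0.0007] deg 0.1
target [0.505  0.2575 0.0602] flip -1 dp [-0.0007 -0.0014  0.1988] |0.199| rot [ 0.0023 -0.001   0.0007] deg 0.1
```

View pics/k1.png

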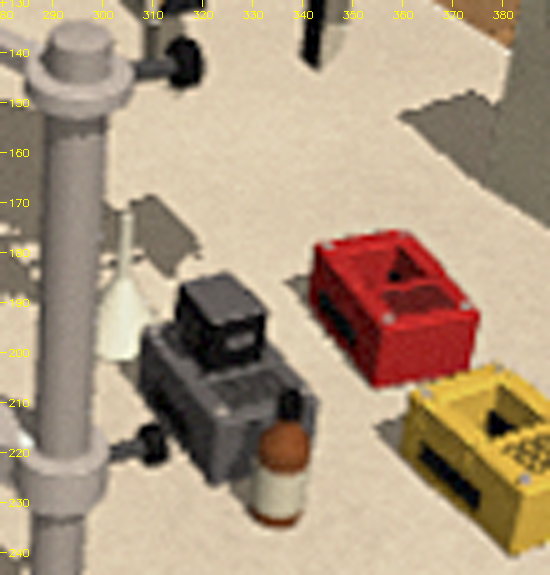

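View pics/k2.png

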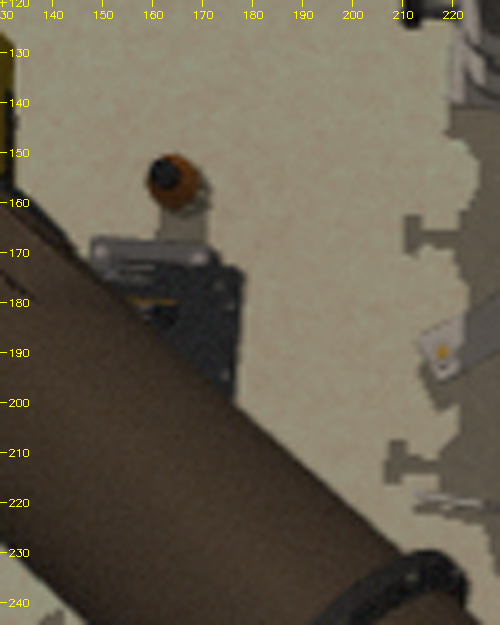

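View pics/k3.png

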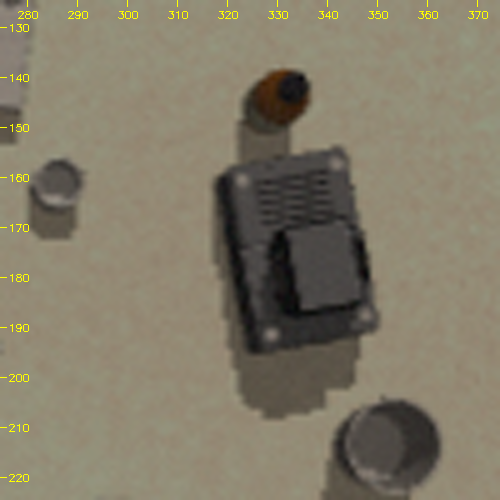

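Top view: flat head at (341,178), square over the bay; bystanders unmoved. Joint 7 is at -2.51, near its limit, so I'll half-turn the tool here. It's an equivalent grasp.

```bash
python3 -m pendant '[{"dp":[0,0,0],"rotation":[0,0,-0.18],"fingers":-1},{"dp":[0,0,0],"rotation":[0,0,-0.36],"fingers":-1},{"dp":[0,0,0],"rotation":[0,0,-0.54],"fingers":-1},{"dp":[0,0,0],"rotation":[0,0,-0.72],"fingers":-1},{"dp":[0,0,0],"rotation":[0,0,-0.90],"fingers":-1},{"dp":[0,0,0],"rotation":[0,0,-1.08],"fingers":-1},{"dp":[0,0,0],"rotation":[0,0,-1.26],"fingers":-1},{"dp":[0,0,0],"rotation":[0,0,-1.44],"fingers":-1},{"dp":[0,0,0],"rotation":[0,0,-1.62],"fingers":-1},{"dp":[0,0,0],"rotation":[0,0,-1.8],"fingers":-1},{"dp":[0,0,0],"rotation":[0,0,-1.98],"fingers":-1},{"dp":[0,0,0],"rotation":[0,0,-2.16],"fingers":-1},{"dp":[0,0,0],"rotation":[0,0,-2.34],"fingers":-1},{"dp":[0,0,0],"rotation":[0,0,-2.34],"fingers":-1}]' 25
python3 - <<'E'
from h import *
loc(BB)
delta(BB,(0,0,.20))
E
```

```text
clock: 14.42
position: [0.5041, 0.2563, 0.2603]
ee_rot: [2.951, 1.073, -0.0]
force: [-0.0, -0.3, 0.6]
width: 1.004
t 14.43 grasp in frame [-0.0008 -0.0013  0.2241] toolz.-Fz ang 0.08 toolx.Fy ang 46.00 w 92.4 F [-0.  -0.3  0.6] j [ 0.22  0.6  -1.24  1.61  0.58  1.35 -0.39]
target [0.505  0.2575 0.2602] flip 1 dp [ 0.0015 -0.0004  0.0001] |0.002| rot [ 0.001   0.001  -0.8029] deg 46.0
```

```bash
python3 -m pendant '[{"dp":[0,0,0],"rotation":[0,0,-0.1],"fingers":-1},{"dp":[0,0,0],"rotation":[0,0,-0.2],"fingers":-1}]' 25
python3 - <<'E'
from h import *
loc(BB)
E
```

```text
clock: 14.68
position: [0.504, 0.2558, 0.2605]
ee_rot: [2.83, 1.358, 0.0]
force: [-0.3, 0.5, 0.0]
width: 1.001
t 14.68 grasp in frame [-0.0009 -0.0018  0.2243] toolz.-Fz ang 0.13 toolx.Fy ang 34.67 w 92.1 F [-0.3  0.5  0. ] j [ 0.23  0.6  -1.24  1.61  0.58  1.36 -0.2 ]
```

```bash
python3 -m pendant '[{"dp":[0.001,0.001,0],"rotation":[0,0,-0.15],"fingers":-1},{"dp":[0.001,0.001,0],"rotation":[0,0,-0.3],"fingers":-1},{"dp":[0.001,0.001,0],"rotation":[0,0,-0.45],"fingers":-1},{"dp":[0.001,0.001,0],"rotation":[0,0,-0.605],"fingers":-1},{"dp":[0.001,0.001,0],"rotation":[0,0,-0.605],"fingers":-1}]' 25
python3 - <<'E'
from h import *
loc(BB);delta(BB,(0,0,.06))
delta(BB,(0,0,0))
E
```

```text
clock: 15.3
position: [0.5053, 0.2556, 0.2607]
ee_rot: [2.302, 2.134, -0.001]
force: [-0.5, 0.1, -0.2]
width: 1.0
t 15.3 grasp in frame [ 0.0004 -0.0018  0.2245] toolz.-Fz ang 0.16 toolx.Fy ang 0.31 w 92.0 F [-0.5  0.1 -0.2] j [ 0.23  0.61 -1.25  1.61  0.59  1.36  0.4 ]
target [0.505  0.2575 0.1202] flip 1 dp [ 0.0022 -0.0007  0.1405] |0.141| rot [ 0.0018  0.0022 -0.005 ] deg 0.3
target [0.505  0.2575 0.0602] flip 1 dp [ 0.0023 -0.0008  0.2005] |0.201| rot [ 0.0018  0.0022 -0.005 ] deg 0.3
```

```bash
python3 -m pendant '[{"dp":[0.002,-0.0007,0.03],"rotation":[0.002,0.002,-0.005],"fingers":-1},{"dp":[0.002,-0.0007,0.06],"rotation":[0.002,0.002,-0.005],"fingers":-1},{"dp":[0.002,-0.0007,0.09],"rotation":[0.002,0.002,-0.005],"fingers":-1},{"dp":[0.002,-0.0007,0.12],"rotation":[0.002,0.002,-0.005],"fingers":-1},{"dp":[0.002,-0.0007,0.14],"rotation":[0.002,0.002,-0.005],"fingers":-1},{"dp":[0.002,-0.0007,0.14],"rotation":[0.002,0.002,-0.005],"fingers":-1}]' 25
python3 - <<'E'
from h import *
loc(BB);delta(BB,(0,0,0))
s=arm.get_image("scene");crop(s,280,130,380,235,6,"l1.png");t=arm.get_image("top");crop(t,120,120,230,245,5,"l2.png")
E
```

```text
clock: 16.05
position: [0.5045, 0.2568, 0.1198]
ee_rot: [-2.301, -2.138, 0.004]
force: [-0.3, -0.2, 0.3]
width: 1.004
t 16.05 grasp in frame [-0.0004 -0.0007  0.0836] toolz.-Fz ang 0.13 toolx.Fy ang 0.17 w 92.3 F [-0.3 -0.2  0.3] j [ 0.16  0.74 -1.14  1.78  0.74  1.13  0.27]
target [0.505  0.2575 0.0602] flip 1 dp [0.0008 0.0005 0.0596] |0.060| rot [-0.0018  0.0014 -0.0026] deg 0.2
```

View pics/l1.png

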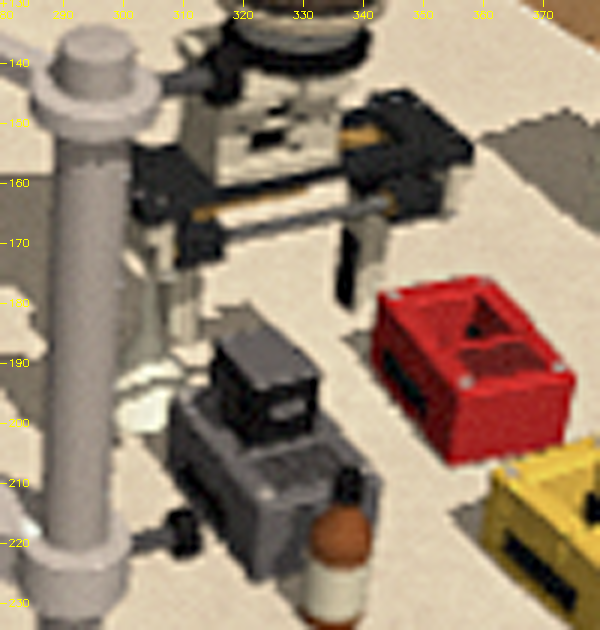

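View pics/l2.png

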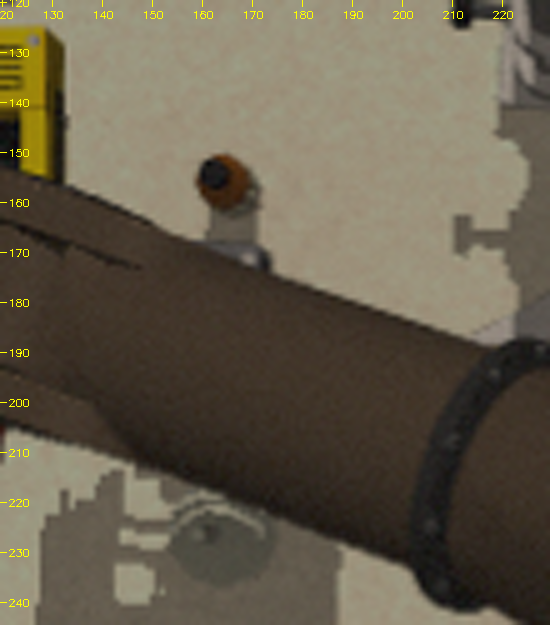

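```bash
python3 - <<'E'
from h import *
a=np.vstack([arm.get_image("scene")]);cv2.imwrite("pics/m1.png",a)
t=arm.get_image("top");cv2.imwrite("pics/m2.png",t)
E
```

```text
(no output)
```

View pics/m1.png

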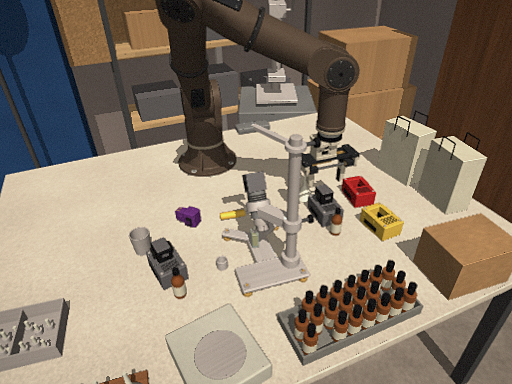

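View pics/m2.png

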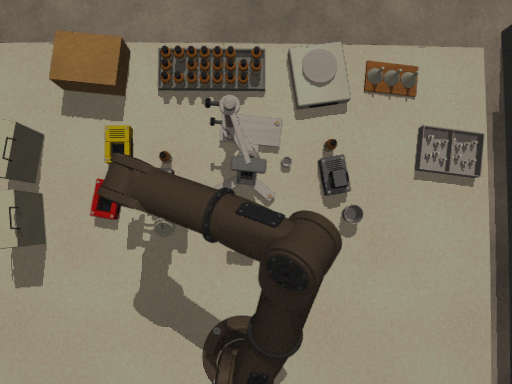

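The arm is well clear of everything. Next: descend to grasp height and close.

```bash
python3 -m pendant '[{"dp":[0.0008,0.0005,0.015],"rotation":[0,0,0],"fingers":-1},{"dp":[0.0008,0.0005,0.03],"rotation":[0,0,0],"fingers":-1},{"dp":[0.0008,0.0005,0.045],"rotation":[0,0,0],"fingers":-1},{"dp":[0.0008,0.0005,0.055],"rotation":[0,0,0],"fingers":-1},{"dp":[0.0008,0.0005,0.0596],"rotation":[0,0,0],"fingers":-1},{"dp":[0.0008,0.0005,0.0596],"rotation":[0,0,0],"fingers":-1}]' 25
python3 - <<'E'
from h import *
loc(BB)
s=arm.get_image("scene");crop(s,290,150,370,230,8,"n1.png")
E
```

```text
clock: 17.0
position: [0.506, 0.2588, 0.0622]
ee_rot: [-2.299, -2.141, -0.002]
force: [0.3, 0.8, 0.5]
width: 1.0
t 17.0 grasp in frame [0.0009 0.0014 0.026 ] toolz.-Fz ang 0.07 toolx.Fy ang 0.07 w 92.0 F [0.3 0.8 0.5] j [ 0.12  0.8  -1.07  1.83  0.82  1.04  0.21]
```

View pics/n1.png

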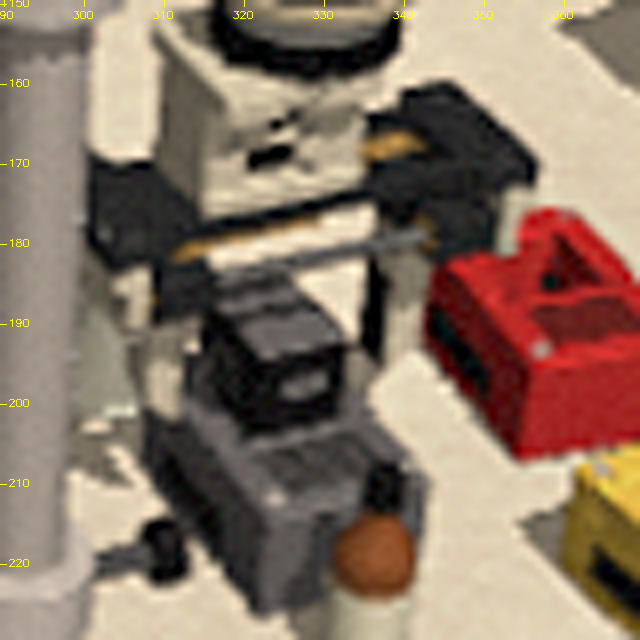

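```bash
python3 -m pendant '[{"dp":[-0.0003,0.0005,0.0018],"rotation":[0,0,0],"fingers":-1},{"dp":[-0.0003,0.0005,0.0018],"rotation":[0,0,0],"fingers":1},{"dp":[-0.0003,0.0005,0.0018],"rotation":[0,0,0],"fingers":1},{"dp":[-0.0003,0.0005,0.0018],"rotation":[0,0,0],"fingers":1},{"dp":[-0.0003,0.0005,0.0018],"rotation":[0,0,0],"fingers":1},{"dp":[-0.0003,0.0005,0.0018],"rotation":[0,0,0],"fingers":1},{"dp":[-0.0003,0.0005,0.0018],"rotation":[0,0,0],"fingers":1},{"dp":[-0.0003,0.0005,0.0018],"rotation":[0,0,0],"fingers":1}]' 25
python3 - <<'E'
from h import *
loc(BB)
E
```

```text
clock: 18.05
position: [0.5067, 0.2588, 0.061]
ee_rot: [2.299, 2.141, 0.003]
force: [-0.4, -0.2, 4.2]
width: 0.513
t 18.05 grasp in frame [0.0016 0.0014 0.0248] toolz.-Fz ang 0.12 toolx.Fy ang 0.09 w 47.2 F [-0.4 -0.2  4.2] j [ 0.12  0.8  -1.07  1.83  0.83  1.04  0.21]
```

```bash
python3 -m pendant '[{"dp":[0,0,-0.01],"rotation":[0,0,0],"fingers":1},{"dp":[0,0,-0.025],"rotation":[0,0,0],"fingers":1},{"dp":[0,0,-0.045],"rotation":[0,0,0],"fingers":1},{"dp":[0,0,-0.065],"rotation":[0,0,0],"fingers":1},{"dp":[0,0,-0.09],"rotation":[0,0,0],"fingers":1},{"dp":[0,0,-0.12],"rotation":[0,0,0],"fingers":1},{"dp":[0,0,-0.145],"rotation":[0,0,0],"fingers":1},{"dp":[0,0,-0.16],"rotation":[0,0,0],"fingers":1},{"dp":[0,0,-0.16],"rotation":[0,0,0],"fingers":1}]' 25
python3 - <<'E'
from h import *
loc(BB)
for w in((.44,.20),(.39,.10),(.38,.0)): delta(frame((w[0],w[1],.2),-4.5),(0,0,.06))
delta(SOCK,(-.03,0,.12))
delta(SOCK,(0,0,.08))
s=arm.get_image("scene");crop(s,290,130,370,230,7,"n2.png")
E
```

```text
clock: 19.18
position: [0.5067, 0.259, 0.2222]
ee_rot: [2.299, 2.14, 0.006]
force: [0.6, -0.1, -2.2]
width: 0.51
t 19.18 grasp in frame [0.0016 0.0016 0.186 ] toolz.-Fz ang 0.23 toolx.Fy ang 0.14 w 46.9 F [ 0.6 -0.1 -2.2] j [ 0.2   0.63 -1.2   1.66  0.61  1.28  0.39]
target [0.44   0.2    0.2652] flip 1 dp [-0.0635 -0.0622 -0.0433] |0.099| rot [ 0.0033 -0.0023  0.007 ] deg 0.5
target [0.39   0.1    0.2652] flip 1 dp [-0.1668 -0.1049 -0.0437] |0.202| rot [ 0.0033 -0.0023  0.007 ] deg 0.5
target [0.38   0.     0.2652] flip 1 dp [-0.2673 -0.1078 -0.0439] |0.292| rot [ 0.0033 -0.0023  0.007 ] deg 0.5
target [4.473e-01 3.000e-04 3.403e-01] flip 1 dp [-0.262  -0.0404 -0.1188] |0.290| rot [-0.5552 -0.0091  0.0231] deg 31.8
target [ 0.4938 -0.0042  0.3223] flip 1 dp [-0.2632  0.0062 -0.1006] |0.282| rot [-0.5552 -0.0091  0.0231] deg 31.8
```

View pics/n2.png

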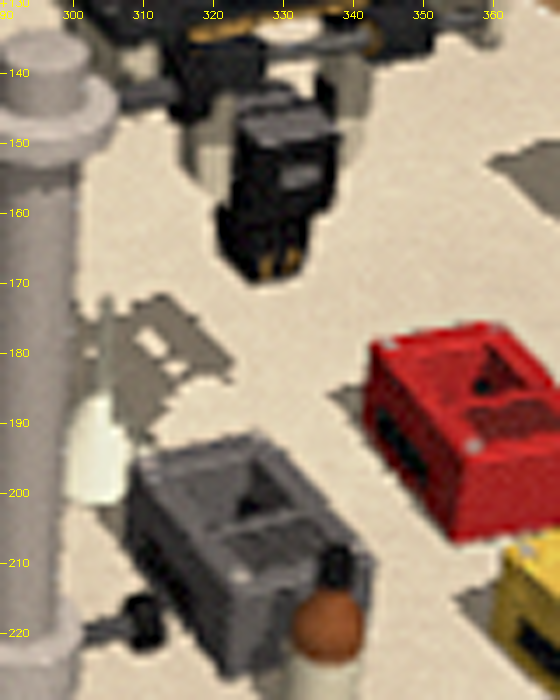

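Charged pack out (275,170 in the crop), bay B empty. On to the crimper, via the robot's side.

```bash
python3 -m pendant '[{"dp":[-0.03,-0.03,-0.03],"rotation":[0,0,0],"fingers":1},{"dp":[-0.0635,-0.0622,-0.05],"rotation":[0,0,0],"fingers":1},{"dp":[-0.10,-0.08,-0.07],"rotation":[0,0,0],"fingers":1},{"dp":[-0.135,-0.095,-0.09],"rotation":[0,0,0],"fingers":1},{"dp":[-0.17,-0.105,-0.11],"rotation":[0,0,0],"fingers":1},{"dp":[-0.20,-0.106,-0.1188],"rotation":[-0.1,0,0],"fingers":1},{"dp":[-0.23,-0.1,-0.1188],"rotation":[-0.25,0,0.01],"fingers":1},{"dp":[-0.25,-0.08,-0.1188],"rotation":[-0.4,-0.005,0.02],"fingers":1},{"dp":[-0.262,-0.06,-0.1188],"rotation":[-0.5552,-0.0091,0.0231],"fingers":1},{"dp":[-0.262,-0.0404,-0.1188],"rotation":[-0.5552,-0.0091,0.0231],"fingers":1},{"dp":[-0.262,-0.0404,-0.1188],"rotation":[-0.5552,-0.0091,0.0231],"fingers":1},{"dp":[-0.262,-0.0404,-0.1188],"rotation":[-0.5552,-0.0091,0.0231],"fingers":1}]' 25
python3 - <<'E'
from h import *
loc(SOCK)
delta(SOCK,(0,0,.07))
s=arm.get_image("scene");crop(s,190,90,300,200,6,"o1.png");t=arm.get_image("top");crop(t,190,130,300,250,5,"o2.png")
E
```

```text
clock: 20.72
position: [0.4466, -0.0, 0.3388]
ee_rot: [1.986, 1.805, 0.514]
force: [0.3, -0.0, -2.0]
width: 0.515
t 20.73 grasp in frame [-0.0314 -0.0004  0.1431] toolz.-Fz ang 0.18 toolx.Fy ang 0.04 w 47.4 F [ 0.3 -0.  -2. ] j [ 0.97 -0.34 -0.85  2.17 -0.39  0.67  1.79]
target [ 0.499  -0.0047  0.3138] flip 1 dp [0.0004 0.0316 0.049 ] |0.058| rot [-0.0031  0.0004  0.0004] deg 0.2
```

View pics/o1.png

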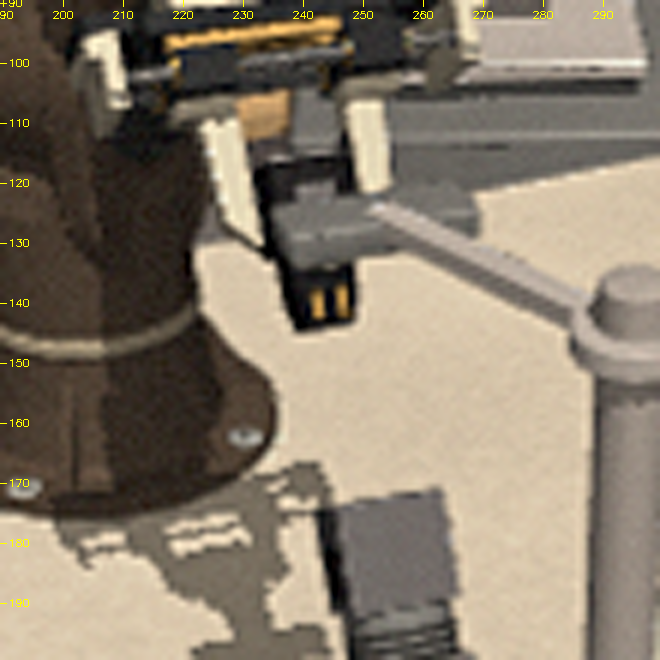

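View pics/o2.png

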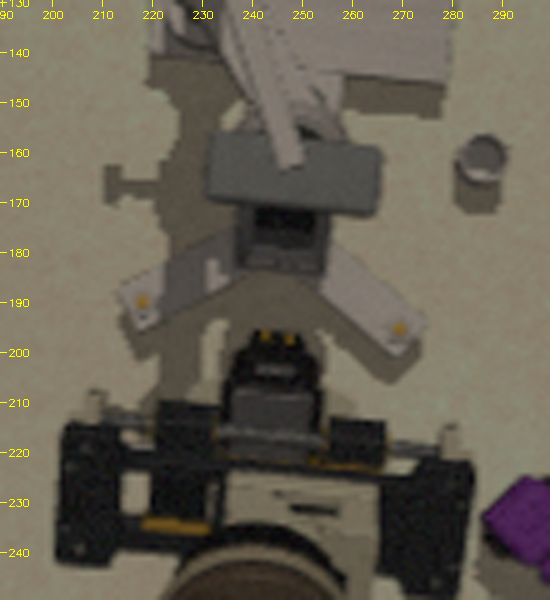

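```bash
python3 - <<'E'
from h import *
p,M=SOCK
print("predicted near edge corners top px",T.proj([p+M@[-.0255,.027,0],p+M@[-.0255,-.027,0],p+M@[-.022,.0167,0],p+M@[-.022,-.0167,0]]).round(1))
print("scene far corners",S.proj([p+M@[.0255,-.027,0],p+M@[.0255,.027,0]]).round(1))
g=lambda im:(255*(im/255.)**0.5).astype(np.uint8)
crop(g(arm.get_image("top")),228,160,268,195,16,"o3.png")
crop(g(arm.get_image("scene")),235,165,275,195,16,"o4.png")
E
```

```text
predicted near edge corners top px [[235.4 182.6]
 [255.4 184.6]
 [239.3 181.8]
 [251.7 183.1]]
scene far corners [[244.9 175.2]
 [264.  171.6]]
```

View pics/o3.png

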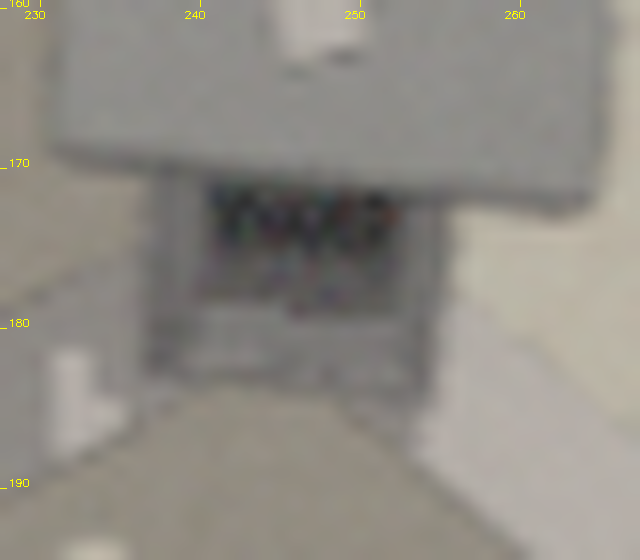

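View pics/o4.png

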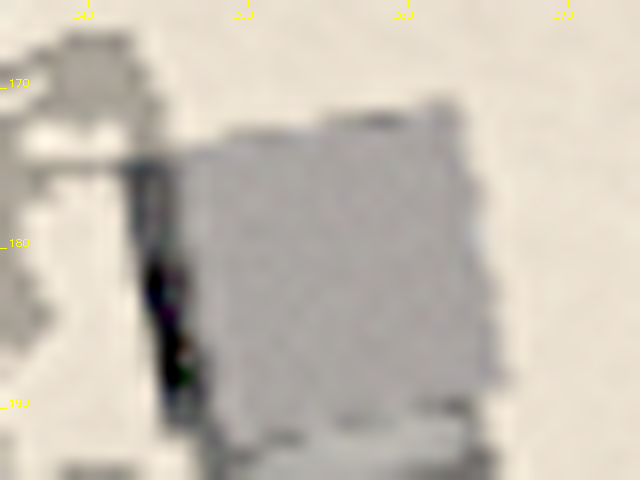

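```bash
python3 - <<'E'
from h import *
o=arm.observe();M=R.from_rotvec(o["ee_rot"]).as_matrix();g=o["position"]-HZ*M[:,2]
F=(g-.024*-M[:,2], np.stack([-M[:,1]*-1*-1, M[:,0], -M[:,2]],1))
p,Q=F; Q[:,0]=np.cross(Q[:,1],Q[:,2])
gm=lambda im:(255*(im/255.)**0.5).astype(np.uint8)
out=[]
for cam,n,x0,y0 in((S,"scene",220,108),(T,"top",224,190)):
    k=8;c=cv2.resize(gm(arm.get_image(n))[y0:y0+42,x0:x0+45],None,fx=k,fy=k,interpolation=cv2.INTER_CUBIC)
    draw(cam,c,box(F,.056,.044,0,.042),k,x0,y0,(0,255,0));draw(cam,c,box(F,.032,.024,-.036,-.035),k,x0,y0,(0,0,255));out.append(c)
cv2.imwrite("pics/p1.png",np.hstack(out))
E
```

```text
(no output)
```

View pics/p1.png

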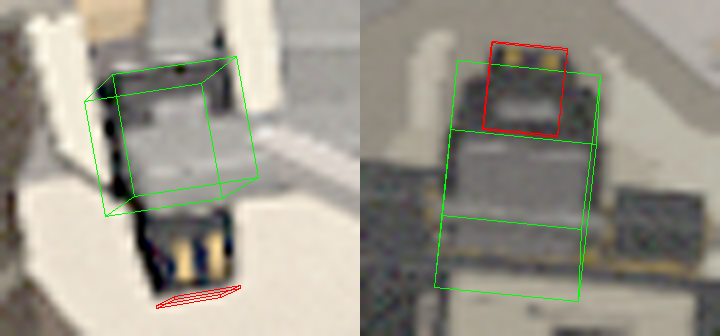

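```bash
python3 -m pendant '[{"dp":[0.0004,0.011,0],"rotation":[-0.003,0,0],"fingers":1},{"dp":[0.0004,0.022,0.005],"rotation":[-0.003,0,0],"fingers":1},{"dp":[0.0004,0.0326,0.015],"rotation":[-0.003,0,0],"fingers":1},{"dp":[0.0004,0.0326,0.03],"rotation":[-0.003,0,0],"fingers":1},{"dp":[0.0004,0.0326,0.049],"rotation":[-0.003,0,0],"fingers":1},{"dp":[0.0004,0.0326,0.063],"rotation":[-0.003,0,0],"fingers":1},{"dp":[0.0004,0.0326,0.063],"rotation":[-0.003,0,0],"fingers":1},{"dp":[0.0004,0.0326,0.063],"rotation":[-0.003,0,0],"fingers":1}]' 25
python3 - <<'E'
from h import *
loc(SOCK)
delta(SOCK,(.001,0,0))
s=arm.get_image("scene");crop(s,210,110,290,200,7,"q1.png");t=arm.get_image("top");crop(t,200,140,290,230,6,"q2.png")
E
```

```text
clock: 22.02
position: [0.5081, -0.0058, 0.3038]
ee_rot: [1.983, 1.801, 0.518]
force: [0.8, -0.8, -2.2]
width: 0.511
t 22.02 grasp in frame [ 0.0024 -0.0002  0.0807] toolz.-Fz ang 0.13 toolx.Fy ang 0.05 w 47.0 F [ 0.8 -0.8 -2.2] j [ 1.23 -0.14 -1.23  2.13 -0.12  0.5   1.53]
target [ 0.5368 -0.0083  0.2549] flip 1 dp [ 0.0003 -0.0016  0.0567] |0.057| rot [0.0021 0.0009 0.    ] deg 0.1
```

View pics/q1.png

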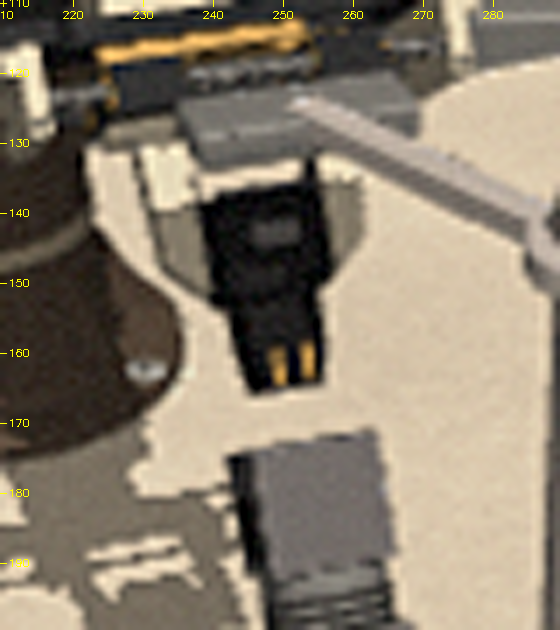

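View pics/q2.png

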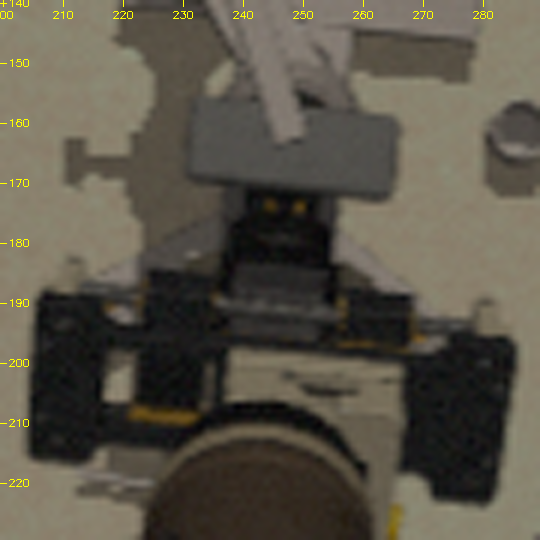

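```bash
python3 -m pendant '[{"dp":[0.0003,-0.001,0.008],"rotation":[0.002,0,0],"fingers":1},{"dp":[0.0003,-0.0016,0.015],"rotation":[0.002,0,0],"fingers":1},{"dp":[0.0003,-0.0016,0.022],"rotation":[0.002,0,0],"fingers":1},{"dp":[0.0003,-0.0016,0.030],"rotation":[0.002,0,0],"fingers":1},{"dp":[0.0003,-0.0016,0.030],"rotation":[0.002,0,0],"fingers":1}]' 25
python3 - <<'E'
from h import *
loc(SOCK)
delta(SOCK,(.001,0,0))
s=arm.get_image("scene");crop(s,210,110,290,200,6,"q3.png")
E
```

```text
clock: 22.75
position: [0.5226, -0.0064, 0.2775]
ee_rot: [1.984, 1.804, 0.516]
force: [0.1, 1.3, -2.5]
width: 0.514
t 22.75 grasp in frame [0.0008 0.0005 0.0507] toolz.-Fz ang 0.03 toolx.Fy ang 0.08 w 47.3 F [ 0.1  1.3 -2.5] j [ 1.1   0.03 -1.25  2.15  0.34  0.46  1.06]
target [ 0.5368 -0.0083  0.2549] flip 1 dp [-0.0005  0.0003  0.0267] |0.027| rot [-0.0002  0.0005  0.0012] deg 0.1
```

View pics/q3.png

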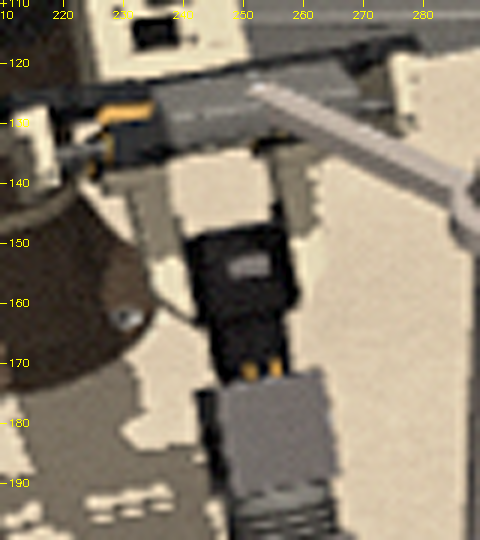

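Stem tip has entered the mouth freely. I'll continue home.

```bash
python3 -m pendant '[{"dp":[-0.0005,0.0003,0.006],"rotation":[0,0,0],"fingers":1},{"dp":[-0.0005,0.0003,0.012],"rotation":[0,0,0],"fingers":1},{"dp":[-0.0005,0.0003,0.018],"rotation":[0,0,0],"fingers":1},{"dp":[-0.0005,0.0003,0.022],"rotation":[0,0,0],"fingers":1},{"dp":[-0.0005,0.0003,0.025],"rotation":[0,0,0],"fingers":1},{"dp":[-0.0005,0.0003,0.026],"rotation":[0,0,0],"fingers":1},{"dp":[-0.0005,0.0003,0.026],"rotation":[0,0,0],"fingers":1}]' 25
python3 - <<'E'
from h import *
loc(SOCK)
s=arm.get_image("scene");crop(s,210,110,290,200,6,"q4.png")
E
```

```text
clock: 23.68
position: [0.5365, -0.0081, 0.2559]
ee_rot: [1.983, 1.804, 0.516]
force: [0.2, -0.6, -1.9]
width: 0.515
t 23.68 grasp in frame [0.0012 0.0002 0.025 ] toolz.-Fz ang 0.04 toolx.Fy ang 0.09 w 47.4 F [ 0.2 -0.6 -1.9] j [ 0.95  0.12 -1.17  2.17  0.62  0.46  0.79]
```

View pics/q4.png

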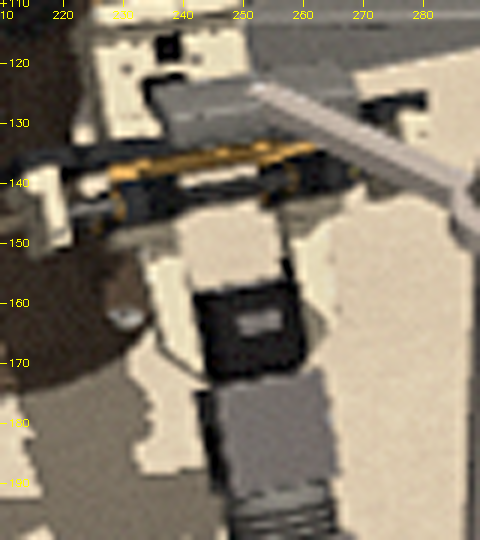

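```bash
python3 -m pendant '[{"dp":[0,0,0.0015],"rotation":[0,0,0],"fingers":1},{"dp":[0,0,0.0025],"rotation":[0,0,0],"fingers":1},{"dp":[0,0,0.003],"rotation":[0,0,0],"fingers":1},{"dp":[0,0,0.003],"rotation":[0,0,0],"fingers":1}]' 25
python3 - <<'E'
from h import *
loc(SOCK)
E
```

```text
clock: 24.22
position: [0.538, -0.0083, 0.2544]
ee_rot: [1.981, 1.803, 0.514]
force: [-24.4, -0.7, 26.1]
width: 0.519
t 24.23 grasp in frame [0.0017 0.0002 0.0229] toolz.-Fz ang 0.19 toolx.Fy ang 0.23 w 47.8 F [-24.4  -0.7  26.1] j [ 0.93  0.12 -1.16  2.17  0.64  0.46  0.77]
```

Bottomed out firmly (35 N along the slope). Ease slightly, open, and check.

```bash
python3 -m pendant '[{"dp":[0,0,-0.001],"rotation":[0,0,0],"fingers":1},{"dp":[0,0,-0.001],"rotation":[0,0,0],"fingers":-1},{"dp":[0,0,-0.001],"rotation":[0,0,0],"fingers":-1},{"dp":[0,0,-0.001],"rotation":[0,0,0],"fingers":-1},{"dp":[0,0,-0.001],"rotation":[0,0,0],"fingers":-1},{"dp":[0,0,-0.001],"rotation":[0,0,0],"fingers":-1},{"dp":[0,0,-0.001],"rotation":[0,0,0],"fingers":-1}]' 25
python3 - <<'E'
from h import *
loc(SOCK)
s=arm.get_image("scene");crop(s,210,120,290,200,8,"r1.png")
E
```

```text
clock: 25.1
position: [0.5375, -0.0082, 0.2552]
ee_rot: [1.981, 1.803, 0.514]
force: [-0.6, 0.6, -0.0]
width: 0.994
t 25.1 grasp in frame [0.0017 0.0002 0.0239] toolz.-Fz ang 0.18 toolx.Fy ang 0.23 w 91.5 F [-0.6  0.6 -0. ] j [ 0.93  0.12 -1.16  2.17  0.63  0.46  0.78]
```

View pics/r1.png

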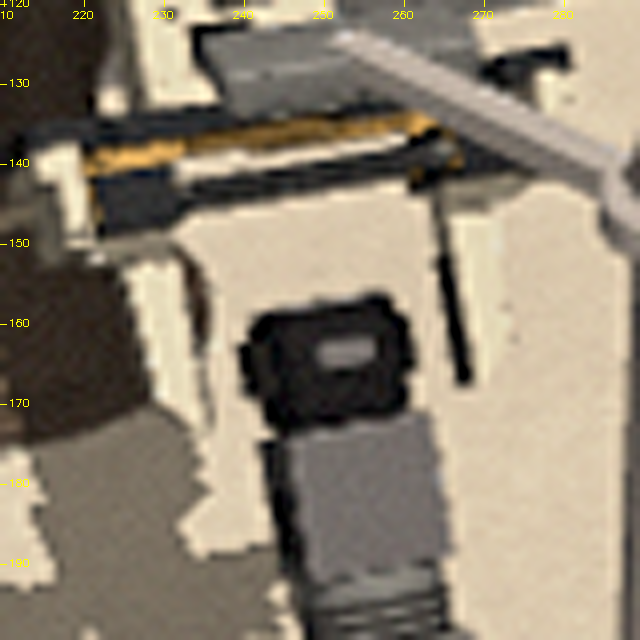

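Both buttons are out again at (240,165) and (261,165), as at the start. Retreating along the slope.

```bash
python3 -m pendant '[{"dp":[0,0,-0.01],"rotation":[0,0,0],"fingers":-1},{"dp":[0,0,-0.025],"rotation":[0,0,0],"fingers":-1},{"dp":[0,0,-0.045],"rotation":[0,0,0],"fingers":-1},{"dp":[0,0,-0.07],"rotation":[0,0,0],"fingers":-1},{"dp":[0,0,-0.095],"rotation":[0,0,0],"fingers":-1},{"dp":[0,0,-0.12],"rotation":[0,0,0],"fingers":-1},{"dp":[0,-0.02,-0.14],"rotation":[0,0,0],"fingers":-1},{"dp":[0,-0.04,-0.15],"rotation":[0,0,0],"fingers":-1},{"dp":[0,-0.04,-0.15],"rotation":[0,0,0],"fingers":-1}]' 25
python3 - <<'E'
from h import *
loc(SOCK)
s=arm.get_image("scene");t=arm.get_image("top")
s0=cv2.imread("pics/scene0.png");t0=cv2.imread("pics/top0.png")
gm=lambda im:(255*(im/255.)**0.5).astype(np.uint8)
c=lambda im,x0,y0,w,h,k:cv2.resize(gm(im)[y0:y0+h,x0:x0+w],None,fx=k,fy=k,interpolation=cv2.INTER_CUBIC)
a=np.hstack([c(s0,230,145,48,40,8),c(s,230,145,48,40,8)]);b=np.hstack([c(t0,222,152,48,35,8),c(t,222,152,48,35,8)])
cv2.imwrite("pics/s1.png",np.vstack([a,b])); cv2.imwrite("pics/s2.png",s);cv2.imwrite("pics/s3.png",t)
E
```

```text
clock: 26.28
position: [0.4236, 0.0034, 0.361]
ee_rot: [1.98, 1.803, 0.513]
force: [0.0, 0.1, 0.8]
width: 0.998
t 26.27 grasp in frame [-0.0393  0.0009  0.1743] toolz.-Fz ang 0.24 toolx.Fy ang 0.31 w 91.8 F [0.  0.1 0.8] j [ 0.85 -0.4  -0.72  2.16 -0.38  0.74  1.77]
```

View pics/s1.png

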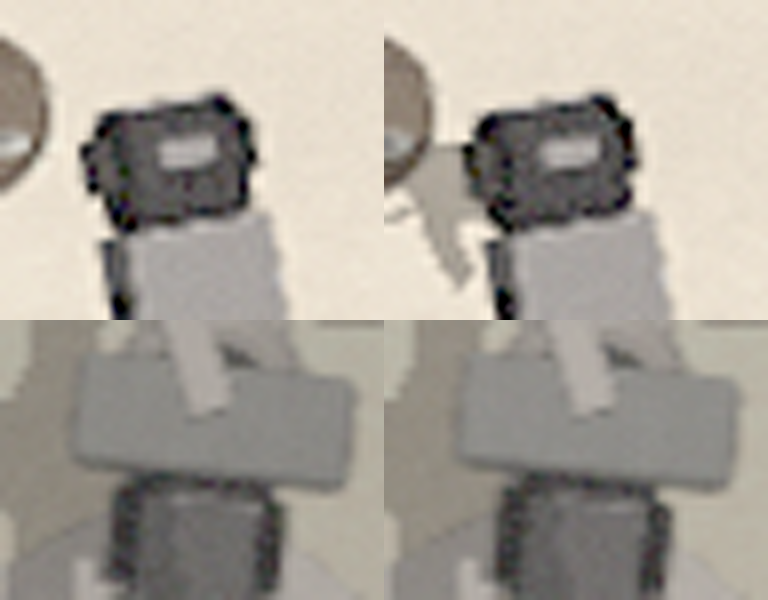

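View pics/s2.png

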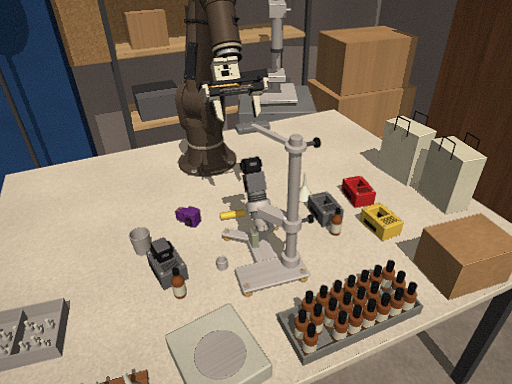

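View pics/s3.png

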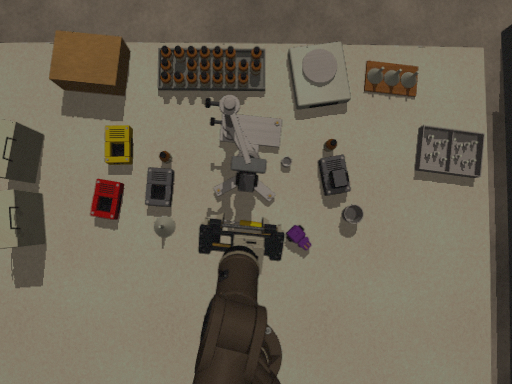

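The charged pack matches the flat one's starting view pixel for pixel, and the bystanders are where they were. One last height check on the flat pack, then hand in.

```bash
python3 - <<'E'
from h import *
f=lambda p,k,x0,y0:((p[0]+.5)/k-.5+x0,(p[1]+.5)/k-.5+y0)
P=np.array([tri(f(a,6,120,210),f(b,5,275,125))[0] for a,b in zip([(185,200),(262,165),(305,215),(228,255)],[(362,303),(297,312),(288,230),(350,222)])])
print(P.round(4),P.mean(0).round(4)); print(BA[0])
E
```

```text
[[ 0.5243 -0.3136  0.0957]
 [ 0.5183 -0.2751  0.0981]
 [ 0.5672 -0.2664  0.1048]
 [ 0.5729 -0.304   0.0999]] [ 0.5457 -0.2898  0.0996]
[ 0.5462 -0.2896  0.055 ]
```

```bash
python3 -c "
from cell import arm
print(arm.sign_off())"
```

```text
the job is handed in; nothing more can be done
None
```

The flat battery now stands in the formerly empty charger and the charged one is pushed home in the crimper. I handed the job in at about 26 s of the 72 s; `sign_off` gives no verdict, so what follows rests on my own checks.

**What I did**
- I squeezed both buttons of the flat pack with a 25 N grip setting; the fingers closed to 47 mm. I drew it out along the 32° slope and lowered it into charger A.
- I gave the tool a half turn because joint 7 was near its limit, then took the charged pack out of charger B.
- I pushed the charged pack down the slope until it bottomed at about 35 N, then released it and backed off along the slope.

**Last checks**
- **Flat pack:** the middle of its top face measured (0.546, -0.290, 0.0996 m). That is within 1 mm of the bay centre, and the same height as the charged pack measured when it stood in its charger. The four corners scattered by about 9 mm in height, so this check is rough on tilt; the pictures show it upright.
- **Charged pack:** its before and after crops match the flat pack's starting pose in both cameras, and both buttons are out.
- **Surroundings:** in the last pictures the bystanders look unmoved, and the gripper is open and clear.

**Disagreements:** measured heights came out 1 to 5 mm above the stated ones (charger screws, pack tops). I put this down mainly to camera calibration and used the stated heights. Joint 3 reached -1.25, close to its -1.27 limit, but did not pass it in any reading I took.

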